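Open the counter cabinet's shutter with the oven hook

ROBOT

A 6-joint arm with a two-finger parallel gripper is mounted at the origin on a cart in front of the work surface, level with it; the furniture and walls round the work are solid. World frame = base frame: x ahead of the robot, y to its left, z up, the work surface at z = 0. Lengths are in mm, angles in rad, forces in N, time in s.
With the tool pointing down it reaches from about 225 to 725 mm from the base axis. Payload 3.1 kg.
Tool frame: the origin (TCP) lies midway between the tips of the shut fingers; the grasp point (between the pads) lies 19 mm behind it; z points along the fingers, y is the line along which they close (so a half turn about z gives the same grasp; the last joint's range is limited). The gripper opens to 85 mm and grips with 20 to 120 N. Pads are 22 mm wide; open, the fingers measure 114 mm over their backs; the gripper's body (76 mm by 85 mm) begins 54 mm behind the grasp point. The pads swing forward as they close: fully open they stand 13 mm farther back than shut.
Start: joints at [1.008, 0.048, 0.099, 1.622, 0, 1.443], TCP at [221.151, 476.14, 194.512] pointing down, gripper open.
Joint ranges: [-2.91, 2.91], [-0.99, 1.94], [-1.21, 1.42], [-2.12, 2.29], [-1.49, 1.47], [-3.14, 3.14]. Speed limits (rad/s): [2.79, 2.79, 3.14, 3.14, 3.14, 3.14].

INTERFACE

Orientations are given as a rotation vector (axis times angle).
In Python, from bench import telemetry, eyes, robot gives the robot as it stands.
- The arm moves only by the tool jog_arm, never from a script. Its argument "plan" is a list that holds one entry, the list of rows, each a list of 6 numbers: the shift along the tool's x, y, z in units of 25 mm (1.0 is 25 mm), then the turn, a rotation vector about the tool's x, y, z in degrees. A call has exactly 10 rows; each row shifts and turns the commanded pose from where the row before left it, along the tool's axes as they then stand; what a row does not reach is not made up. A row lasts 1/12 s, in which the tool goes at most 41.7 mm and 7.16 degrees, less where a joint would pass 70% of its speed; a pose out of reach is approached as far as the arm can. A call is refused whole if a number of a shift passes 1 or a number of a turn 7.16, either way. A call with a gripper value outside its range is refused whole. "claw" is the finger opening in mm, from 0 to 85.4, set as the call begins (left out, the last holds). The fingers move at their own pace and stop on an object; the grip force is fixed at half the most. Time passes only in rows, so rows that do not move let the fingers close, or fill a call up. It gives the time, the measured TCP pose, the force, the opening and the grip force at its end, in the units of the state.
- telemetry.read_state(): the state, without advancing time (a new reading comes with each control period).
- eyes.camera(name): name is "scene" or "top"; returns a dict with "image" (420x560x3 uint8, red, green, blue), "K" (3x3 intrinsics, pixels), "origin" and "orientation" of the camera in the world. Camera axes: x right, y up, looking along -z (the intrinsics and any distortion apply to the point x, -y, -z); pixel columns grow to the right and rows downward; lengths in mm; the calibration is good to about 2 mm. A picture is of the moment at which its call begins. There is no depth.
- robot.sign_off(): hands the job in; it is judged then, once.
The state is a dict: "time_s": time; "joint_pos": joint angles; "joint_vel": joint speeds; "tau": joint torques, N m; "ee_pos": TCP position; "orientation": TCP orientation; "contact_force": force on the tool from outside, world axes, zero at the start; "ft_torque": the same for the moment, N m; "width": finger opening in mm; "grip_force": force on a finger pad.
Only numpy, scipy, OpenCV 4.12 (cv2) and the standard library are available. Lean on these libraries where they do the work, as an engineer would, in place of code of your own. Each camera call takes 0.05 s, during which the arm holds its last target. There are 200 camera calls.

TASK

Open the shutter of the steel counter cabinet for service: take the oven hook from its rest, drop its hooked end through the eye of the shutter's bolt, and draw the bolt straight out until you feel it come up against its stop; keep pulling it firmly but gently against the stop until the shutter has risen by itself all the way and a moment longer, then let the bolt go. Lay the hook back in the forks of its rest. Work the bolt only with the hook, keep your fingers off the cabinet, and leave everything else where it stands.

Things in the scene. Friction and masses are not known exactly. Their poses are not given: they have to be found in the camera images.
- hook: Oven hook: loose hooked rod, 140 g (varies by a quarter). Origin on the rod's axis, mid-handle; +x along the rod to the hooked end, +z up as it lies in the rest. Wooden handle x -60 to +60 mm, 18 mm wide (y), 24 mm high (z): grip it from above at the middle. 7 mm steel rod on to x = 180 mm, bent there into a 7 mm leg hanging down at x = 185 mm. Balance point about 50 mm ahead of the origin.
- hook_tip (a point): Lower end of the hook's leg, at (182, 0, -42) mm in the frame of hook: the leg reaches 42 mm (plus 3.5 mm rounding) below the rod's axis and leans back 3 mm at its end.
- rest: Fixed wooden rest of the hook: board 215 x 60 x 12 mm with two forks. Origin on the worktop, +z up, +x towards the hooked end. Hook in place: its origin 60 mm straight above this one, axes parallel, leg down. Rear fork at x -50 mm takes the handle (slot 25 mm, floor 48 mm up, flared arms to 71 mm); front fork at x +120 mm takes the rod (slot 15 mm, floor 56.5 mm up, arms to 75 mm).
- cabinet: Fixed steel cabinet at the back, 110 mm deep (x), 260 wide (y), 300 high. Origin: middle of its underside, on the worktop; its front looks along its own -x, face at x = -55 mm. A canopy 204 mm up juts 50 mm out. The bolt is at the right of the front (y = -110 mm), 110 mm up: a 9 mm round bar in a bracket that juts 55 mm from the face, ending in the eye. Drawing it means along the cabinet's -x.
- eye (a point): Centre of the bolt's eye: a flat-lying ring (hole axis vertical) of 7 mm wire, hole 21 mm across. With the bolt shut it is at (-126, -110, 110) mm in the cabinet's frame, 71 mm off the face; it moves with the bolt along the cabinet's -x. Starts up to 4 mm drawn.
- bolt: The bolt, origin at the eye, axes as the cabinet's. It only slides: 2.5 N of friction, about 4 N while the shutter loads it. Its stop is a brass collar clamped on the bar, not measured: it comes up hard anywhere from 18 to 38 mm of travel. Pulling firmly against it means over 8 N, best 10 to 13 N; the thin bracket bends if hook and bolt ever press on each other with over 18 N.
- shutter_edge (a point): Middle of the shutter's lower edge, 28 mm up when shut. Ribbed aluminium panel in the cabinet's front, 180 x 136 mm, lifted by a spring with about 3 N: free once the bolt is drawn about 9 mm, it then rises 105 mm by itself in about 1 s and stays up.
- food_tub: White round tub with lid, 114 mm across, 68 mm high, loose. Origin: middle of the underside.
- mustard_a: Yellow squeeze bottle, 56 x 72 x 199 mm, loose. Origin: middle of the underside.
- mustard_b: Another yellow squeeze bottle, 56 x 72 x 199 mm, loose. Origin: middle of the underside.
- sauce_cup_a: Small steel sauce cup, 68 mm across, 40 mm high, loose. Origin: middle of the underside.
- sauce_cup_b: Small steel sauce cup, 68 mm across, 40 mm high, loose. Origin: middle of the underside.
- timer: White wind-up kitchen timer, 65 mm across, 51 mm high, loose. Origin: middle of the underside.
- tape: Roll of tape lying flat, 104 mm across, 25 mm high, loose. Origin: middle of the underside.

How it is judged:
By the outcome, as a careful person would: the job done as asked, in the order asked, and still so for the second after the job is handed in, with the robot touching nothing.
It also fails if it takes over 59 s, if anything falls off the work surface, if the arm or the gripper's body presses on something with over 40 N, if the wrist force passes 120 N, or if a joint passes its speed limit or range.

## Working session

There is one attempt and no reset: what is moved stays moved. The work goes in short steps, Python scripts to look and compute and a tool call to move; the robot and the scene stay as the last step left them, time stands still between calls to the robot, and variables do not carry over. Pictures are saved under pics/ and viewed, at most 10 in all, crops included, and the job is handed in when it is done.

Besides the shell and the picture viewer there is one more tool, called after "Call:" as name([rows], argument=value, ...), one row to a line, values as JSON. jog_arm: Moves the arm, as the interface text tells. Its arguments: {"type":"object","properties":{"plan":{"type":"array","items":{"type":"array","items":{"type":"array","items":{"type":"number"}}}},"claw":{"type":"number"}},"required":["plan"]}

```bash
mkdir -p pics; ls; python3 - <<'E'
from bench import telemetry, eyes, robot
import cv2,numpy as np
s=telemetry.read_state()
for k,v in s.items(): print(k,np.round(v,3))
for n in("scene","top"):
    c=eyes.camera(n); cv2.imwrite(f"pics/{n}0.png",c["image"][:,:,::-1]); print({k:v for k,v in c.items() if k!="image"})
E
```

```text
pics
time_s 0.0
joint_pos [1.008 0.049 0.098 1.622 0.    1.443]
joint_vel [ 0.001 -0.001 -0.     0.001 -0.001 -0.   ]
tau [-1.0000e-03 -3.3878e+01  3.2002e+01  2.0000e-02 -0.0000e+00  0.0000e+00]
ee_pos [220.761 475.547 193.315]
orientation [-6.770e-01 -3.067e+00  3.000e-03]
contact_force [ 0.469  0.961 -0.484]
ft_torque [ 0.046  0.016 -0.022]
grip_force 0.0
width 85.503
{'K': array([[411.75281407,   0.        , 278.15883297],
       [  0.        , 411.75281407, 207.48060484],
       [  0.        ,   0.        ,   1.        ]]), 'origin': array([298.0054581, 392.9184804, 825.6298303]), 'orientation': array([ 0.22819508, -0.86749113, -2.50330406])}
{'K': array([[453.47589788,   0.        , 274.85011803],
       [  0.        , 453.47589788, 212.34246206],
       [  0.        ,   0.        ,   1.        ]]), 'origin': array([ 206.76866794, -255.2159085 , 1256.93479853]), 'orientation': array([ 0.29471484, -0.2017802 , -1.20336459])}
```

View pics/scene0.png

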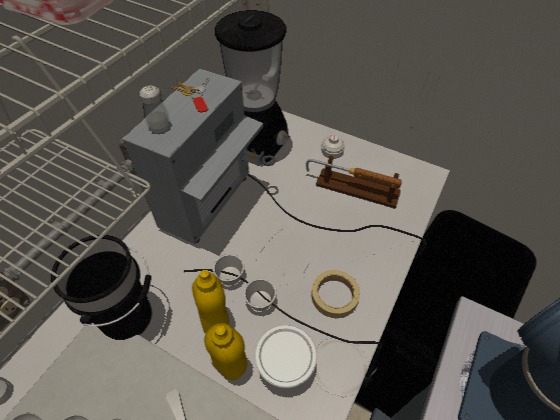

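View pics/top0.png

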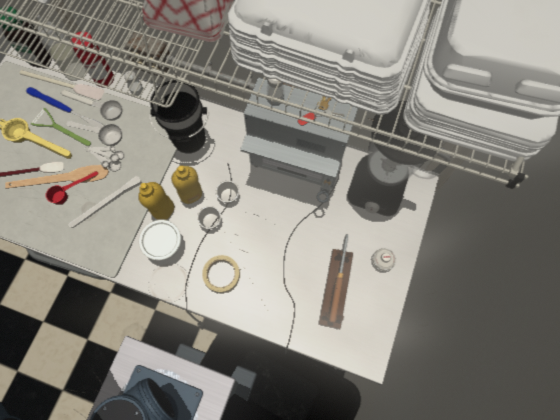

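The scene view shows the hook in its rest at about (310–400, 165–185), with the eye near (272,189). In the top view the hook runs from (346,237) to (335,320), with the eye near (319,211). I'll zoom in on both.

```bash
cat > h.py <<'E'
import numpy as np,cv2
from scipy.spatial.transform import Rotation as R
C={"scene":(np.array([[411.7528,0,278.1588],[0,411.7528,207.4806],[0,0,1]]),np.array([298.0055,392.9185,825.6298]),R.from_rotvec([0.22819508,-0.86749113,-2.50330406])),
"top":(np.array([[453.4759,0,274.8501],[0,453.4759,212.3425],[0,0,1]]),np.array([206.7687,-255.2159,1256.9348]),R.from_rotvec([0.29471484,-0.2017802,-1.20336459]))}
def ray(n,p):
    K,o,r=C[n]; d=np.linalg.solve(K,[p[0],p[1],1]); return o,r.apply([d[0],-d[1],-d[2]])
def plane(n,p,z):
    o,d=ray(n,p); return o+d*(z-o[2])/d[2]
def proj(n,X):
    K,o,r=C[n]; q=r.inv().apply(np.atleast_2d(X)-o); q=q*[1,-1,-1]; q=q@K.T; return q[:,:2]/q[:,2:]
def tri(ps,pt):
    o1,d1=ray("scene",ps);o2,d2=ray("top",pt)
    t=np.linalg.lstsq(np.c_[d1,-d2],o2-o1,rcond=None)[0]
    a=o1+d1*t[0];b=o2+d2*t[1]; return (a+b)/2,np.linalg.norm(a-b)
E
python3 - <<'E'
from h import *
a=cv2.imread("pics/scene0.png");b=cv2.imread("pics/top0.png")
A=cv2.resize(a[140:215,240:410],None,fx=4.7,fy=4.7,interpolation=cv2.INTER_CUBIC)[:,:799]
B=cv2.resize(b[170:335,290:400],None,fx=3.6,fy=3.6,interpolation=cv2.INTER_CUBIC)
cv2.imwrite("pics/sc.png",A);cv2.imwrite("pics/tc.png",B);print(A.shape,B.shape)
print(tri((272,189),(319,211)),tri((400,185),(335,320)),tri((310,163),(346,237)))
E
```

```text
(352, 799, 3) (594, 396, 3)
(array([ 663.53608311, -219.95912085,    0.98344017]), np.float64(3.6981958128512367)) (array([ 372.15263868, -355.84487422,   46.47884695]), np.float64(10.194938799123324)) (array([ 601.68959   , -315.78739441,   43.91859623]), np.float64(2.9156774746466656))
```

View pics/sc.png

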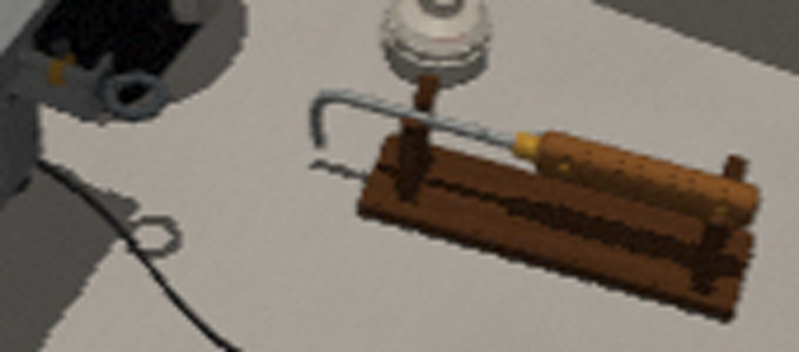

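View pics/tc.png

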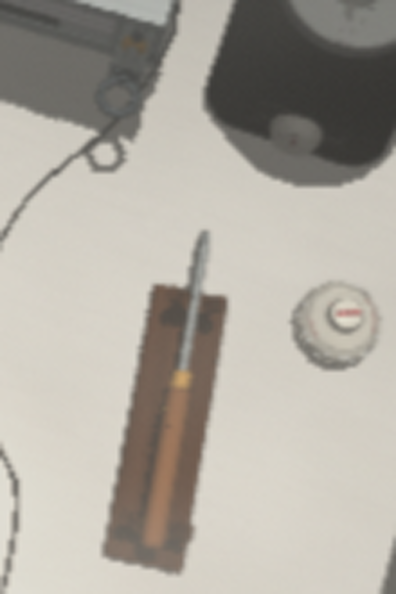

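Those earlier eye pixels were the eye's shadow. The real eye is at scene (268.7,159.8) and top (322.8,196.9). The hook's bend, ferrule and butt are clear in both views, and the base of the yellow ferrule is a good marker.

```bash
python3 - <<'E'
from h import *
f=lambda p:(240+p[0]/4.7,140+p[1]/4.7)
g=lambda p:(290+p[0]/3.6,170+p[1]/3.6)
P={}
for n,s,t in[("eye",(135,93),(118,97)),("ferr",(526,147),(181,379)),("butt",(755,203),(156,545)),("bend",(320,97),(205,232)),("tipS",(320,147),(205,232))]:
    P[n],e=tri(f(s),g(t)); print(n,P[n].round(1),round(e,1))
d=P["bend"]-P["butt"];print("L",np.linalg.norm(d),"yaw",np.degrees(np.arctan2(d[1],d[0])))
# handle/rod direction in top by mask at z=60
im=cv2.imread("pics/top0.png").astype(int)
hsv=cv2.cvtColor(im.astype(np.uint8),cv2.COLOR_BGR2HSV)
sh=cv2.imread("pics/scene0.png"); hs=cv2.cvtColor(sh,cv2.COLOR_BGR2HSV)
for nm,h,box in(("top",hsv,(320,260,350,330)),("scene",hs,(340,160,410,200))):
    x0,y0,x1,y1=box; s=h[y0:y1,x0:x1]; m=(s[...,0]<20)&(s[...,1]>110)&(s[...,2]>115)
    y,x=np.nonzero(m); r=cv2.minAreaRect(np.c_[x,y].astype(np.float32)); b=cv2.boxPoints(r)+[x0,y0]; print(nm,m.sum(),r[1],b.round(1).tolist(),[plane(nm,q,60).round(1).tolist() for q in b])
B=cv2.imread("pics/top0.png")[70:220,230:380];S=cv2.imread("pics/scene0.png")[60:250,110:300]
cv2.imwrite("pics/cab.png",np.hstack([cv2.resize(B,(400,400),interpolation=2),cv2.resize(S,(400,400),interpolation=2)]))
E
```

```text
eye [ 669.1 -219.5  106.2] 0.0
ferr [ 491.1 -332.8   53.9] 3.4
butt [ 368.9 -352.3   56.4] 4.3
bend [ 607.7 -315.7   49.8] 2.9
tipS [ 613.3 -318.     9.7] 17.7
L 241.66905893636448 yaw 8.699547976286974
top 7 (1.4142134189605713, 2.8284268379211426) [[338.5, 275.5], [340.5, 273.5], [341.5, 274.5], [339.5, 276.5]] [[489.1, -328.2, 60.0], [496.1, -331.5, 60.0], [494.5, -334.8, 60.0], [487.5, -331.5, 60.0]]
scene 140 (50.855655670166016, 5.395712852478027) [[349.3, 171.4], [350.4, 166.1], [400.1, 176.9], [399.0, 182.2]] [[493.5, -323.1, 60.0], [498.3, -341.6, 60.0], [374.5, -367.9, 60.0], [371.2, -349.5, 60.0]]
```

View pics/cab.png

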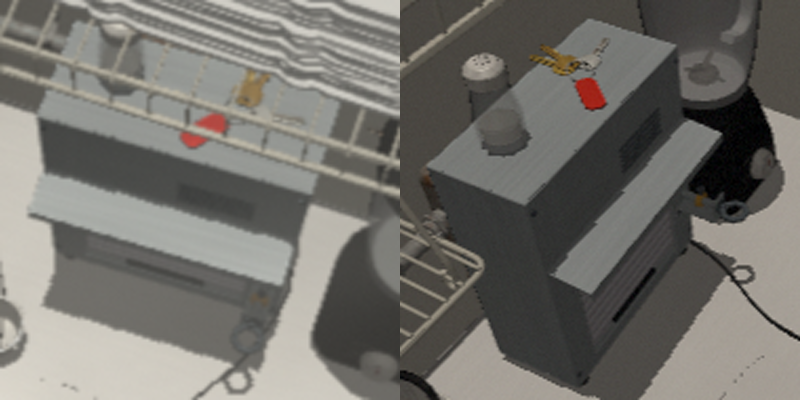

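```bash
python3 - <<'E'
from h import *
f=lambda p:((p[0]+.5)/4.7-.5+240,(p[1]+.5)/4.7-.5+140)
g=lambda p:((p[0]+.5)/3.6-.5+290,(p[1]+.5)/3.6-.5+170)
ff=lambda p:((p[0]-399.5)*.475-.5+110,(p[1]+.5)*.475-.5+60)
gg=lambda p:((p[0]+.5)*.375-.5+230,(p[1]+.5)*.375-.5+70)
for n,a,b,s,t in[("eye",f,g,(135,93),(118,97)),("eye2",ff,gg,(733,210),(248,335)),("ferr",f,g,(526,147),(181,379)),("butt",f,g,(755,203),(156,545)),("bend",f,g,(320,97),(205,232)),
 ("canL",ff,gg,(588,292),(30,213)),("canR",ff,gg,(720,135),(288,284)),("topL",ff,gg,(528,207),(38,120)),("topR",ff,gg,(678,45),(312,192)),
 ("boardRL",f,g,(730,320),(103,555)),("boardFL",f,g,(358,212),(153,285)),("shad",f,g,(155,237),(106,155))]:
    X,e=tri(a(s),b(t)); print(n,X.round(1),round(e,1))
for q in[(103,555),(182,572),(227,298),(153,285)]: print("board top",plane("top",g(q),12).round(1))
for q in[(730,320),(358,212)]: print("board sc",plane("scene",f(q),0).round(1))
for q in[(181,379),(156,545),(205,232)]: print("hook top z60",plane("top",g(q),60).round(1))
for q in[(526,147),(755,203),(320,97)]: print("hook sc z60",plane("scene",f(q),60).round(1))
print("eye110",plane("top",g((118,97)),110),plane("scene",f((135,93)),110))
for q in[(30,213),(288,284)]:print("can204",plane("top",gg(q),204))
for q in[(588,292),(720,135)]:print("can204s",plane("scene",ff(q),204))
for q in[(38,120),(312,192)]:print("top300",plane("top",gg(q),300))
for q in[(528,207),(678,45)]:print("top300s",plane("scene",ff(q),300))
E
```

```text
eye [ 669.2 -218.3  108.4] 0.6
eye2 [ 671.6 -217.9  108.1] 2.2
ferr [ 491.5 -331.5   56.1] 2.6
butt [ 369.6 -351.    58.4] 3.4
bend [ 608.  -314.4   52.1] 2.2
canL [685.4  19.1 198.8] 4.0
canR [ 699.8 -240.2  192.3] 3.5
topL [731.4  22.6 292.4] 0.1
topR [ 742.9 -234.6  297.4] 4.0
boardRL [ 358.  -320.8   -1.8] 1.5
boardFL [ 569.2 -291.4   -0.7] 2.7
shad [ 661.8 -221.6   -4.7] 1.6
board top [ 357.  -320.1   12. ]
board top [ 365.8 -378.9   12. ]
board top [ 577.  -348.5   12. ]
board top [ 566.9 -291.    12. ]
board sc [ 357.1 -319.1    0. ]
board sc [ 567.5 -290.6    0. ]
hook top z60 [ 491.9 -331.2   60. ]
hook top z60 [ 371.1 -351.    60. ]
hook top z60 [ 606.5 -313.9   60. ]
hook sc z60 [ 489.2 -327.5   60. ]
hook sc z60 [ 367.7 -349.2   60. ]
hook sc z60 [ 603.6 -306.9   60. ]
eye110 [ 668.20029469 -218.34260374  110.        ] [ 668.66893338 -216.92149283  110.        ]
can204 [680.92780863  17.21936971 204.        ]
can204 [ 696.29237206 -240.09329044  204.        ]
can204s [684.44816937  22.07018081 204.        ]
can204s [ 690.43590201 -228.0520302   204.        ]
top300 [727.34917216  20.42691258 300.        ]
top300 [ 743.6867427  -234.27105901  300.        ]
top300s [725.16709353  27.91304581 300.        ]
top300s [ 738.17236413 -230.73965126  300.        ]
```

Measured positions, checked against the text:
- **Hook:** origin about (429.5, -340.5, 60), yaw 8.3°. Measured heights are 52–58.
- **Eye:** about (669, -218, 109).
- **Cabinet:** yaw about 3.3°.

First I turn and raise the arm, then travel over.

Call:
jog_arm([
  [[0,0,-0.6,0,0,-6.6],[0,0,-0.6,0,0,-6.6],[0,0,-0.6,0,0,-6.6],[0,0,-0.2,0,0,-6.6],[0,0,0,0,0,-6.6],[-0.1,-1,0,0,0,0],[-0.1,-1,0,0,0,0],[-0.1,-1,0,0,0,0],[-0.1,-1,0,0,0,0],[-0.1,-1,0,0,0,0]],
])

```text
time_s: 0.93
ee_pos: [251.0, 352.8, 243.9]
orientation: [0.222, -3.133, 0.001]
contact_force: [-0.4, -0.9, 0.4]
width: 85.3
grip_force: 0.0
```

Call:
jog_arm([
  [[-0.1,-1,0,0,0,0],[-0.1,-1,0,0,0,0],[-0.1,-1,0,0,0,0],[-0.1,-1,0,0,0,0],[-0.1,-1,0,0,0,0],[-0.1,-1,0,0,0,0],[-0.1,-1,0,0,0,0],[-0.1,-1,0,0,0,0],[-0.1,-1,0,0,0,0],[-0.1,-1,0,0,0,0]],
])

```text
time_s: 1.77
ee_pos: [310.8, 109.0, 244.1]
orientation: [0.222, -3.133, 0.0]
contact_force: [1.3, 0.9, 0.1]
width: 85.7
grip_force: 0.0
```

Call:
jog_arm([
  [[-0.1,-1,0,0,0,0],[-0.1,-1,0,0,0,0],[-0.1,-1,0,0,0,0],[-0.1,-1,0,0,0,0],[-0.1,-1,0,0,0,0],[-0.1,-1,0,0,0,0],[-0.1,-1,0,0,0,0],[-0.1,-1,0,0,0,0],[-0.1,-1,0,0,0,0],[-0.1,-1,0,0,0,0]],
])

```text
time_s: 2.6
ee_pos: [370.8, -135.0, 244.0]
orientation: [0.221, -3.133, -0.001]
contact_force: [0.9, 0.4, 0.4]
width: 85.5
grip_force: 0.0
```

```bash
cat > go.py <<'E'
import sys
from h import *
from bench import telemetry
s=telemetry.read_state(); r=R.from_rotvec(s["orientation"]); M=r.as_matrix()
print("t",round(s["time_s"],2),"pos",np.round(s["ee_pos"],1),"F",np.round(s["contact_force"],1),"w",round(float(s["width"]),1),"grip",round(float(s["grip_force"]),1),"yaw",np.degrees(np.arctan2(M[1,1],M[0,1])).round(2),"zax",M[:,2].round(3))
if len(sys.argv)>4:
    x,y,z,yaw=map(float,sys.argv[1:5]); a=np.radians(yaw)
    T=np.array([[-np.sin(a),np.cos(a),0],[np.cos(a),np.sin(a),0],[0,0,-1]]).T
    print("turn tool",np.degrees((r.inv()*R.from_matrix(T)).as_rotvec()).round(2),"shift units after turn",(T.T@(np.array([x,y,z])-s["ee_pos"])/25).round(2),"now",(M.T@(np.array([x,y,z])-s["ee_pos"])/25).round(2))
E
sed -i 's/\[\[-np.sin(a),np.cos(a),0\],\[np.cos(a),np.sin(a),0\]/[[-np.sin(a),np.cos(a),0],[np.cos(a),np.sin(a),0]/' go.py
python3 go.py 429.5 -340.5 40 98.3
```

```text
t 2.6 pos [ 370.8 -135.   244. ] F [0.9 0.4 0.4] w 85.5 grip 0.0 yaw 98.07 zax [-0.001  0.    -1.   ]
turn tool [ 0.03 -0.03 -0.23] shift units after turn [-1.14 -8.47  8.16] now [-1.18 -8.47  8.16]
```

Call:
jog_arm([
  [[-0.15,-1,0,0,0,0],[-0.15,-1,0,0,0,0],[-0.15,-1,0.2,0,0,0],[-0.15,-1,0.5,0,0,0],[-0.15,-1,0.7,0,0,0],[-0.15,-1,0.7,0,0,0],[-0.15,-1,0.7,0,0,0],[-0.1,-1,0.7,0,0,0],[0,-0.47,0.5,0,0,0],[0,0,0,0,0,0]],
])

```text
time_s: 3.43
ee_pos: [427.3, -339.6, 139.7]
orientation: [0.218, -3.129, -0.008]
contact_force: [-1.4, 0.2, -0.7]
width: 85.3
grip_force: 0.0
```

```bash
python3 go.py 429.5 -340.5 40 98.3; python3 - <<'E'
from h import *
from bench import eyes
for n in("scene","top"):cv2.imwrite(f"pics/{n}1.png",eyes.camera(n)["image"][:,:,::-1])
t=np.radians(8.3);c,s=np.cos(t),np.sin(t)
ims=[]
for n,(x0,y0,x1,y1) in(("scene",(290,90,430,230)),("top",(280,200,420,340))):
    im=cv2.resize(cv2.imread(f"pics/{n}1.png")[y0:y1,x0:x1],None,fx=2.85,fy=2.85,interpolation=2)
    for hx,hz in((-60,60),(0,60),(60,60),(185,60),(182,16)):
        p=(proj(n,[429.5+c*hx,-340.5+s*hx,hz])[0]-[x0,y0])*2.85; cv2.circle(im,tuple(int(v) for v in p),3,(0,255,0),1)
    ims.append(im)
cv2.imwrite("pics/chk.png",np.hstack(ims))
E
```

```text
t 3.43 pos [ 427.3 -339.6  139.7] F [-1.4  0.2 -0.7] w 85.3 grip 0.0 yaw 97.95 zax [-0.006  0.005 -1.   ]
turn tool [ 0.33 -0.28 -0.35] shift units after turn [-0.08 -0.05  3.99] now [-0.1  -0.07  3.99]
```

View pics/chk.png

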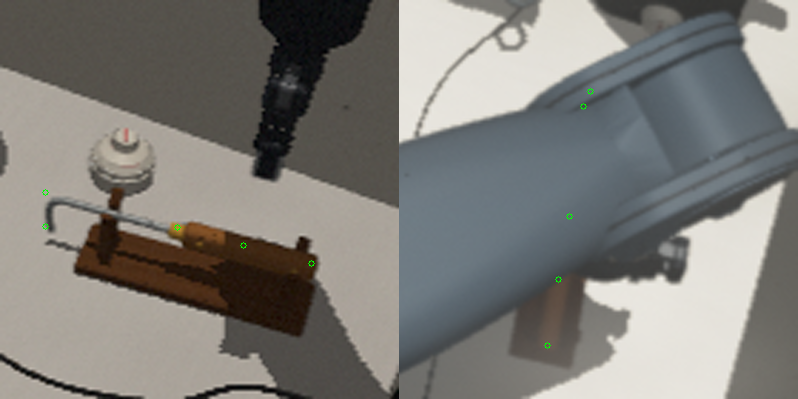

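The overlay puts the hook origin right to within about 3 mm. Only the bend end sits slightly short of where I predicted. Next I descend and grip.

Call:
jog_arm([
  [[0,-0.02,0.5,0,0,-0.3],[0,0,0.5,0,0,0],[0,0,0.5,0,0,0],[0,0,0.5,0,0,0],[0,0,0.5,0,0,0],[0,0,0.5,0,0,0],[0,0,0.5,0,0,0],[0,0,0.5,0,0,0],[0,0,0,0,0,0],[0,0,0,0,0,0]],
])

```text
time_s: 4.37
ee_pos: [428.5, -339.2, 43.1]
orientation: [0.23, -3.131, -0.003]
contact_force: [-0.0, 0.5, 1.3]
width: 85.1
grip_force: 0.0
```

Call:
jog_arm([
  [[0,0,0,0,0,0],[0,0,0,0,0,0],[0,0,0,0,0,0],[0,0,0,0,0,0],[0,0,0,0,0,0],[0,0,0,0,0,0],[0,0,0,0,0,0],[0,0,0,0,0,0],[0,0,0,0,0,0],[0,0,0,0,0,0]],
], claw=10)

```text
time_s: 5.2
ee_pos: [429.3, -339.9, 44.5]
orientation: [0.23, -3.133, -0.0]
contact_force: [-0.4, -0.4, 0.0]
width: 10.1
grip_force: 0.0
```

```bash
python3 go.py 428 -340.5 40 98.3
```

```text
t 5.2 pos [ 429.3 -339.9   44.5] F [-0.4 -0.4  0. ] w 10.1 grip 0.0 yaw 98.39 zax [-0.  0. -1.]
turn tool [ 0.   -0.    0.09] shift units after turn [ 0.05 -0.02  0.18] now [ 0.05 -0.02  0.18]
```

The fingers closed to 10 mm with no force, so I look.

```bash
python3 - <<'E'
from h import *
from bench import eyes
im=eyes.camera("scene")["image"][:,:,::-1];b=eyes.camera("top")["image"][:,:,::-1]
cv2.imwrite("pics/m.png",np.hstack([cv2.resize(im[80:220,290:430],(400,400),interpolation=2),cv2.resize(b[200:340,280:420],(400,400),interpolation=2)]))
E
```

```text
(no output)
```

View pics/m.png

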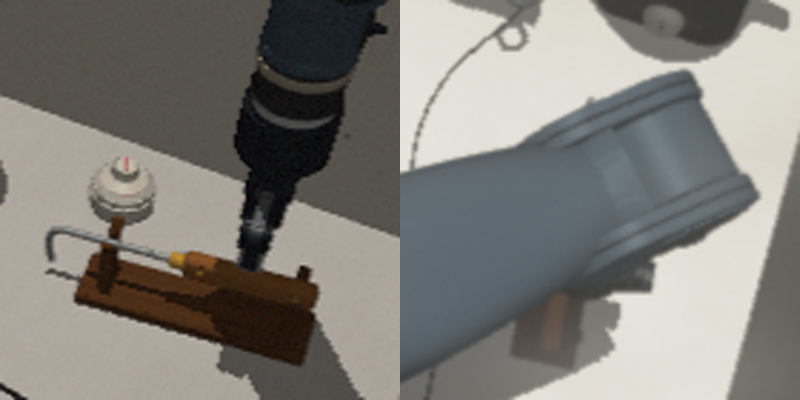

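```bash
python3 - <<'E'
from h import *
for z in(44,63,100,150,200,250): print(z,((proj("scene",[429.3,-339.9,z])[0]-[290,80])*400/140).round(0),((proj("top",[429.3,-339.9,z])[0]-[280,200])*400/140).round(0))
for x in(429.3,):
  for y in(-360,-380,-400,-420): print(y,((proj("scene",[x,y,44])[0]-[290,80])*400/140).round(0))
E
```

```text
44 [241. 287.] [157. 283.]
63 [245. 273.] [160. 280.]
100 [253. 243.] [165. 274.]
150 [265. 201.] [173. 265.]
200 [277. 154.] [181. 255.]
250 [291. 104.] [190. 244.]
-360 [249. 273.]
-380 [257. 259.]
-400 [265. 245.]
-420 [272. 231.]
```

```bash
python3 - <<'E'
from h import *
from bench import eyes
s=eyes.camera("scene")["image"][:,:,::-1];t=eyes.camera("top")["image"][:,:,::-1]
cv2.imwrite("pics/s2.png",s);cv2.imwrite("pics/t2.png",t)
s0=cv2.imread("pics/scene0.png")
def asc(im,x0,y0,x1,y1):
    g=cv2.cvtColor(np.ascontiguousarray(im),cv2.COLOR_BGR2GRAY);print(x0,y0)
    for y in range(y0,y1): print(y,"".join("@%#*+=-:. "[min(9,v//22)] for v in g[y,x0:x1]))
asc(s,365,140,402,190)
asc(t,320,270,375,325)
for y in(-382.5,-340,-283): 
  for z in(44,117,160,200): print(y,z,proj("top",[429.3,y,z])[0].round(1),proj("scene",[429.3,y,z])[0].round(1))
E
```

```text
365 140
140 :=**********@@@@@@@@@@@@@@@@@@@@@@@#*
141 ::-==*******@@@@@@@@@@@@@@@@@@@@@#***
142 :::::-=*****@%@@@@@@@@@@@@@@@@#******
143 ::::::::-=*@@@@@@@@@@@@@@@@@@#*******
144 ::::::::::-@@@@@@@@@@@@@@@@@#********
145 ::::::::::+@@@@@@@@@@@@@@@@@#********
146 :::::::::-*@@@@@%%@@@@@@@@@@#********
147 :::::::::-*@@@%%%%%%%@@@@@@@#********
148 ::::::::::-@@@%%%%%%%@@@@@@#*********
149 ::::::::::-@@@@%%%%%%@@@@@@#*********
150 :::::::::-+@@@@%%%%%@@@@@@%=:=*******
151 :::::::::-%@@@@%#%%%@@@@@#+-::::=****
152 :::::::::-%@@@##%%%%@@@@%+::::::::=**
153 ::::::::-+@@@@##%%%@@@@@%=:::::::::::
154 :::::::::+@@@%#+*%%@@@@@*-:::::::::::
155 ::::::::-%@@@%*+*%%@@@@@+::::::::::::
156 ::::::::-*%%%#*+*%%@@@@%=::::::::::::
157 :::::::::-#**++++*%@@@@*-::::::::::::
158 ::::::::-=#%%*+++*%@@@@*-::::::::::::
159 ::::::::-#%#*++***%%%@#=:::::::::::::
160 ::::::::+%%%#*+==*%%#+-::::::::::::::
161 ::::::::-#@%####*#%#+::::::::::::::::
162 ::::::::-@@@%%##%%%%*-:::::::::::::::
163 ::::::::+@@@%%%%%@@%+::::::::::::::::
164 :::::::-#@@@%%%@@@@#=::::::::::::::::
165 :::::::-*@@@@@@@@@%=:::::::::::::::::

[... 4060 characters left out ...]
               
321 *********+++++++++++++============-                    
322 *********+++++++++++++===========-:                    
323 *********+++++++++++++==========-.                     
324 ++*****+*++++++++++++=========-::                      
-382.5 44 [350.4 304.8] [380.3 169.9]
-382.5 117 [354.9 300.8] [386.  149.4]
-382.5 160 [357.9 298.2] [389.7 136.2]
-382.5 200 [360.8 295.6] [393.4 123.2]
-340 44 [335.1 299.1] [374.4 180.5]
-340 117 [338.7 294.8] [379.9 160.2]
-340 160 [341. 292.] [383.5 147.1]
-340 200 [343.3 289.2] [387. 134.]
-283 44 [314.7 291.7] [366.  195.5]
-283 117 [317.1 286.9] [371.2 175.4]
-283 160 [318.6 283.8] [374.6 162.4]
-283 200 [320.1 280.7] [377.9 149.4]
```

The picture and the missing contact force suggest the closed fingertips are standing just above the handle, about 30 mm higher than the reading implies. I'll reopen, and check where the open fingertips really are.

Call:
jog_arm([
  [[0,0,-0.5,0,0,0],[0,0,-0.5,0,0,0],[0,0,-0.5,0,0,0],[0,0,-0.5,0,0,0],[0,0,0,0,0,0],[0,0,0,0,0,0],[0,0,0,0,0,0],[0,0,0,0,0,0],[0,0,0,0,0,0],[0,0,0,0,0,0]],
])

```text
time_s: 6.23
ee_pos: [428.8, -339.5, 93.6]
orientation: [0.23, -3.132, -0.002]
contact_force: [-0.5, 0.3, 0.2]
width: 10.2
grip_force: 0.0
```

```bash
python3 go.py; python3 - <<'E'
from h import *
from bench import eyes
s=eyes.camera("scene")["image"][:,:,::-1]
cv2.imwrite("pics/s3.png",cv2.resize(s[40:200,310:470],(800,800)[0:1]*2 if 0 else (600,600),interpolation=2))
for z in(94,113,167): print(z,((proj("scene",[429.3,-339.9,z])[0]-[310,40])*3.75).round(0))
E
```

```text
t 6.23 pos [ 428.8 -339.5   93.6] F [-0.5  0.3  0.2] w 10.2 grip 0.0 yaw 98.39 zax [-0.001  0.001 -1.   ]
94 [255. 476.]
113 [261. 455.]
167 [278. 393.]
```

View pics/s3.png

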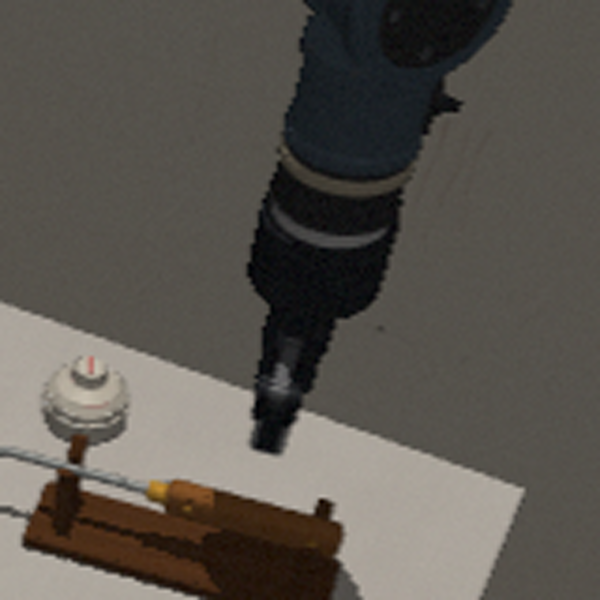

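Tip seen at crop (268,450) against a predicted (255,476): it appears about 24 mm high, which fits the missed grip. I open here, then go lower while watching the force. The tips stay above the 12 mm board either way.

Call:
jog_arm([
  [[0,0,0,0,0,0],[0,0,0,0,0,0],[0,0,0,0,0,0],[0,0,0,0,0,0],[0,0,0,0,0,0],[0,0,0.2,0,0,0],[0,0,0.4,0,0,0],[0,0,0.4,0,0,0],[0,0,0.4,0,0,0],[0,0,0.4,0,0,0]],
], claw=85)

```text
time_s: 7.12
ee_pos: [428.7, -339.4, 47.6]
orientation: [0.23, -3.132, -0.002]
contact_force: [0.0, 0.3, 1.1]
width: 84.9
grip_force: 0.0
```

Call:
jog_arm([
  [[0,0,0.1,0,0,0],[0,0,0.1,0,0,0],[0,0,0.1,0,0,0],[0,0,0.1,0,0,0],[0,0,0.1,0,0,0],[0,0,0.1,0,0,0],[0,0,0.1,0,0,0],[0,0,0.1,0,0,0],[0,0,0,0,0,0],[0,0,0,0,0,0]],
])

```text
time_s: 7.95
ee_pos: [429.2, -339.8, 29.3]
orientation: [0.23, -3.133, -0.0]
contact_force: [0.8, -0.4, 0.6]
width: 84.8
grip_force: 0.0
```

```bash
python3 go.py; python3 - <<'E'
from h import *
from bench import eyes
s=eyes.camera("scene")["image"][:,:,::-1]
cv2.imwrite("pics/s4.png",cv2.resize(s[90:210,300:440],(700,600),interpolation=2))
for y in(-290,-340,-390): print(y,((proj("scene",[429.3,y,38])[0]-[300,90])*5).round(0))
E
```

```text
t 7.95 pos [ 429.2 -339.8   29.3] F [ 0.8 -0.4  0.6] w 84.8 grip 0.0 yaw 98.39 zax [-0.  0. -1.]
-290 [333. 526.]
-340 [370. 460.]
-390 [404. 398.]
```

View pics/s4.png

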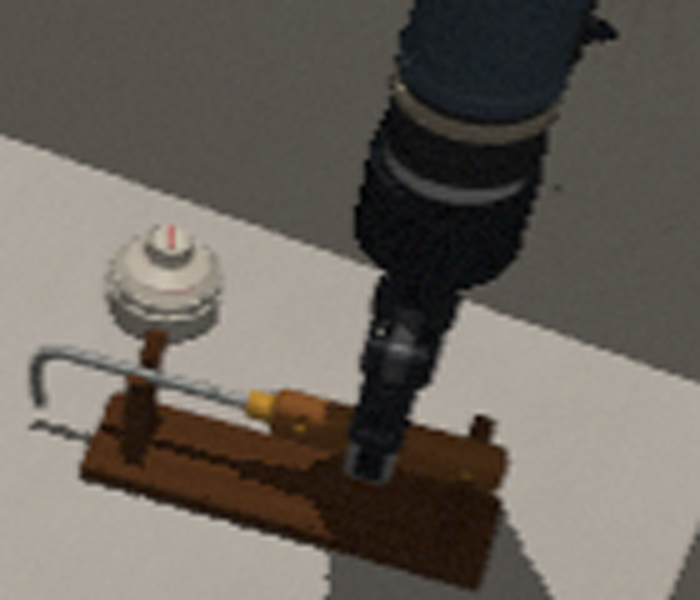

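The fingers now straddle the handle at its middle: near finger at crop (370,480) in front, the far one behind. A little lower, then close.

Call:
jog_arm([
  [[0,0,0.1,0,0,0],[0,0,0.1,0,0,0],[0,0,0.05,0,0,0],[0,0,0,0,0,0],[0,0,0,0,0,0],[0,0,0,0,0,0],[0,0,0,0,0,0],[0,0,0,0,0,0],[0,0,0,0,0,0],[0,0,0,0,0,0]],
], claw=10)

```text
time_s: 8.83
ee_pos: [429.3, -340.0, 23.4]
orientation: [-0.23, 3.133, -0.0]
contact_force: [0.2, 0.4, 0.5]
width: 16.2
grip_force: 60.7
```

Call:
jog_arm([
  [[0,0,0,0,0,0],[0,0,0,0,0,0],[0,0,0,0,0,0],[0,0,0,0,0,0],[0,0,0,0,0,0],[0,0,0,0,0,0],[0,0,0,0,0,0],[0,0,0,0,0,0],[0,0,0,0,0,0],[0,0,0,0,0,0]],
], claw=5)

```text
time_s: 9.67
ee_pos: [429.3, -340.0, 23.4]
orientation: [-0.23, 3.133, -0.0]
contact_force: [0.7, 1.2, 3.4]
width: 16.1
grip_force: 60.9
```

```bash
python3 go.py
```

```text
t 9.67 pos [ 429.3 -340.    23.4] F [0.7 1.2 3.4] w 16.1 grip 60.9 yaw 98.39 zax [ 0. -0. -1.]
```

Gripped at 16 mm, probably with only the pad tips. I reopen briefly and take it about 11 mm deeper.

Call:
jog_arm([
  [[0,0,0,0,0,0],[0,0,0,0,0,0],[0,0,0,0,0,0],[0,0,0,0,0,0],[0,0,0,0,0,0],[0,0,0.1,0,0,0],[0,0,0.1,0,0,0],[0,0,0.1,0,0,0],[0,0,0.1,0,0,0],[0,0,0.05,0,0,0]],
], claw=50)

```text
time_s: 10.5
ee_pos: [429.0, -339.6, 11.3]
orientation: [0.23, -3.133, -0.001]
contact_force: [-0.7, 0.7, -0.1]
width: 50.0
grip_force: 0.0
```

Call:
jog_arm([
  [[0,0,0,0,0,0],[0,0,0,0,0,0],[0,0,0,0,0,0],[0,0,0,0,0,0],[0,0,0,0,0,0],[0,0,0,0,0,0],[0,0,0,0,0,0],[0,0,0,0,0,0],[0,0,0,0,0,0],[0,0,0,0,0,0]],
], claw=5)

```text
time_s: 11.33
ee_pos: [429.4, -340.1, 12.2]
orientation: [-0.23, 3.133, -0.001]
contact_force: [0.1, 0.7, 1.0]
width: 16.8
grip_force: 61.1
```

```bash
python3 go.py
```

```text
t 11.33 pos [ 429.4 -340.1   12.2] F [0.1 0.7 1. ] w 16.8 grip 61.1 yaw 98.39 zax [ 0. -0. -1.]
```

Solid grip. I lift straight up, then turn and travel to just above the eye.

Call:
jog_arm([
  [[0,0,-0.2,0,0,0],[0,0,-0.3,0,0,0],[0,0,-0.4,0,0,0],[0,0,-0.6,0,0,0],[0,0,-0.7,0,0,0],[0,0,-0.7,0,0,1],[0,0,-0.7,0,0,1],[0,0,-0.7,0,0,1],[0,0,-0.5,0,0,1],[0,0,0,0,0,1]],
])

```text
time_s: 12.17
ee_pos: [431.0, -341.7, 136.5]
orientation: [-0.091, 3.135, -0.008]
contact_force: [0.0, -0.2, -1.9]
width: 16.7
grip_force: 60.9
```

```bash
python3 go.py 485.3 -228.9 131 93.3
```

```text
t 12.17 pos [ 431.  -341.7  136.5] F [ 0.  -0.2 -1.9] w 16.7 grip 60.9 yaw 93.32 zax [ 0.005 -0.005 -1.   ]
turn tool [-0.31  0.27  0.02] shift units after turn [-2.43  4.38  0.22] now [-2.43  4.38  0.21]
```

Call:
jog_arm([
  [[-0.2,0.3,0,0,0,0],[-0.3,0.6,0,0,0,0],[-0.4,0.7,0,0,0,0],[-0.4,0.7,0,0,0,0],[-0.4,0.7,0,0,0,0],[-0.3,0.6,0,0,0,0],[-0.3,0.5,0,0,0,0],[-0.13,0.28,0,0,0,0],[0,0,0,0,0,0],[0,0,0,0,0,0]],
])

```text
time_s: 13.0
ee_pos: [482.9, -226.5, 131.0]
orientation: [0.094, -3.138, -0.001]
contact_force: [-0.2, 0.2, -1.8]
width: 16.9
grip_force: 60.8
```

```bash
python3 go.py 485.3 -228.9 131 93.3;python3 - <<'E'
from h import *
from bench import eyes
P=[]
for n,(x0,y0),e in(("scene",(225,95),(268.7-.4,159.8-.4)),("top",(285,165),(322.4,196.6))):
    s=np.ascontiguousarray(eyes.camera(n)["image"][:,:,::-1]); cv2.imwrite(f"pics/{n}5.png",s)
    P.append(cv2.resize(s[y0:y0+90,x0:x0+60],(400,600),interpolation=2))
cv2.imwrite("pics/c5.png",np.hstack(P))
t=np.radians(3.3)
for hx,hz in((185,179),(182,133.5)): 
  X=[485.3+hx*np.cos(t),-228.9+hx*np.sin(t),hz]; print(X,(proj("scene",X)[0]-[225,95]+.5)*6.667,(proj("top",X)[0]-[285,165]+.5)*6.667)
E
```

```text
t 13.0 pos [ 482.9 -226.5  131. ] F [-0.2  0.2 -1.8] w 16.9 grip 60.8 yaw 93.45 zax [-0.002  0.    -1.   ]
turn tool [ 0.03 -0.1   0.15] shift units after turn [-0.09 -0.1  -0.  ] now [-0.09 -0.1  -0.  ]
[np.float64(669.9932360735952), np.float64(-218.25065501248005), 179] [286.89838658 287.29238333] [271.33897652 144.86638612]
[np.float64(666.9982106237532), np.float64(-218.42334709335876), 133.5] [297.04700155 385.13693487] [257.71906795 195.26975947]
```

View pics/c5.png

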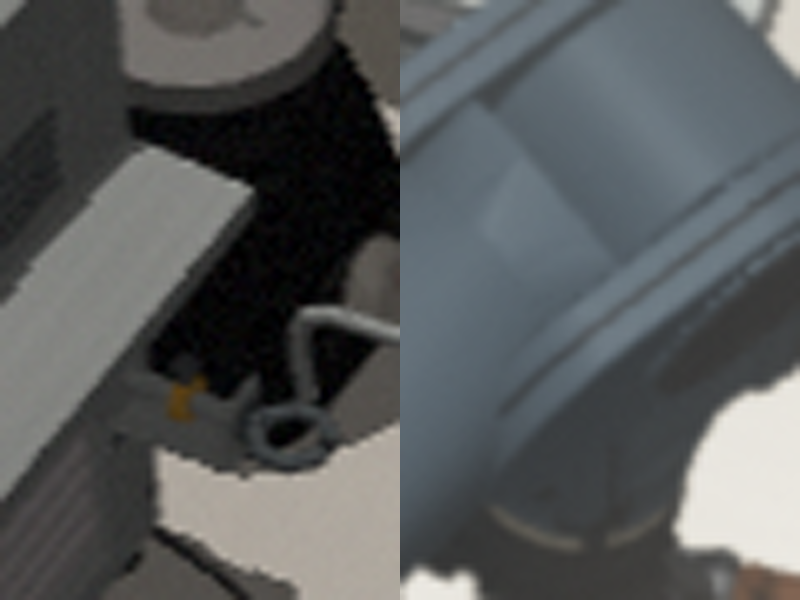

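The tip hangs at crop (308,405), close to the ring, whose centre is near (287,436). That's my tenth picture, so the rest goes by numbers. I compare the hook's residuals at rest and now.

```bash
python3 - <<'E'
from h import *
def hk(p,yaw,pts):
    t=np.radians(yaw); return np.array([[p[0]+x*np.cos(t),p[1]+x*np.sin(t),p[2]+z] for x,z in pts])
pts=[(186,1),(182,-45.5)]
rest=proj("scene",hk((428.5,-340.5,60),8.3,pts)); obs0=np.array([[307.6,160.3],[307.7,170.9]])
# now, tcp moved by reading difference; yaw change -4.94
now=proj("scene",hk((428.5+482.9-429.4,-340.5-226.5+340.1,60+131-12.2),8.3-4.94,pts))
c=lambda p:np.array(p)/6.667-.5+[225,95]
obs=np.array([c((298,316)),c((308,405))])
print("rest res",obs0-rest,"\nnow res",obs-now,"\nobs",obs)
X0=np.array([666.,-217,133]);print("Jac px/mm",[(proj("scene",X0+d)[0]-proj("scene",X0)[0]).round(3)for d in np.eye(3)])
eye=c((287,436));print("eye px",eye,"pred",proj("scene",[669,-218.3,109])[0])
print("tip on plane z=128,133",plane("scene",obs[1],128),plane("scene",obs[1],133)); print("eye on z110",plane("scene",eye,110))
im=cv2.imread("pics/scene5.png");g=cv2.cvtColor(im,cv2.COLOR_BGR2GRAY)
for y in range(136,170): print(y,"".join("%3x"%v for v in g[y,258:292]))
E
```

```text
rest res [[1.77407599 3.12438583]
 [1.3610483  1.04776758]] 
now res [[1.29684023 3.652703  ]
 [0.90161137 1.88076728]] 
obs [[269.19776511 141.89763012]
 [270.69769012 155.24696265]]
Jac px/mm [array([-0.362, -0.144]), array([-0.21 ,  0.257]), array([-0.008, -0.303])]
eye px [267.54784761 159.89673016] pred [268.50430827 159.286151  ]
tip on plane z=128,133 [ 661.39633501 -216.40850432  128.        ] [ 658.79186746 -212.0413815   133.        ]
eye on z110 [ 669.46696661 -214.50575712  110.        ]
136   1  2  6  5  7  a  7  5  2  0  4  1  9  d  0  8  d 11 14 34 51 58 58 56 4e 45 3f 34 45 38 26 44 79 aa
137   a  c  4  6  5  7  2  5  1  7  9  1  6  6  1  b 16  d 26 43 4f 57 59 56 4f 47 3d 33 48 38 30 50 78 aa
138   c  1  6  5  6  5  7  3  5  8  7  b  7  0  7  f  c  7 21 44 51 50 56 53 49 46 41 3b 44 3d 39 52 7a ab
139   0  7  a  7  9  3  c  0  b  7  a  3  2  3  6  a  5  b 24 45 50 4e 51 4f 47 46 46 48 41 3e 4d 52 50 7a
140   0  4  5  2  5  a  7  a  b  8  c  c  5 12 1a 21 22 21 2f 4f 4e 4c 4f 4c 44 45 46 46 48 4b 52 51 50 78
141   a  5  6  5  4  6  7  1  3  e  1 24 58 7e 7c 7c 84 80 6
[... 2342 characters left out ...]
3 40 74 a9 a7 ab a8 a8 aa a8 a7 a8 a8 aa aa a9 a7 aa a9 ab
164  3c 39 41 4a 50 45 2a 2a 35 3e 41 3b 38 33 2d 56 93 ab a8 aa a7 aa a9 aa a9 a9 a9 a9 ab a9 aa a9 ac ac
165  40 46 48 4e 53 52 53 50 3e 2d 2c 33 52 62 7e a8 a7 a8 aa a8 a9 a9 a9 aa aa ab a9 aa a9 aa ab a9 aa a8
166  a6 a7 90 52 78 a9 a9 a8 a7 9d 91 a9 a8 a8 a8 a9 a9 a9 a9 a9 aa ab aa ab a7 aa ab aa a8 aa aa a8 aa ab
167  a5 a6 a8 a9 a8 a6 a8 a9 a8 a7 a7 a8 a7 a9 a8 a9 aa a9 a8 ab a8 a8 a9 a9 a9 aa a9 aa aa ac aa aa ac ab
168  a6 a8 a8 a9 a7 a6 a5 a7 a7 a6 a9 a7 a9 a7 a9 ab a8 a9 aa a9 a9 a9 aa a8 aa ab aa a9 aa a9 ac a9 ab ac
169  a7 a8 a8 a9 a8 a6 a7 a6 a6 a8 a7 a8 a8 a8 a8 a8 a7 a9 ab ab a9 a7 a9 a8 aa a9 aa aa ab aa aa a9 ab ac
```

The residuals match at rest and now, so the hook is held rigidly. The tip needs about +8 mm in x and -2.3 mm in y. I shift, lower part-way, and check again.

Call:
jog_arm([
  [[-0.08,-0.03,0,0,0,0],[-0.08,-0.03,0,0,0,0],[-0.08,-0.03,0,0,0,0],[-0.08,-0.02,0,0,0,0],[0,0,0.15,0,0,0],[0,0,0.15,0,0,0],[0,0,0.15,0,0,0],[0,0,0.1,0,0,0],[0,0,0,0,0,0],[0,0,0,0,0,0]],
])

```text
time_s: 13.93
ee_pos: [491.3, -229.1, 117.8]
orientation: [0.093, -3.139, -0.001]
contact_force: [0.2, 0.3, -0.9]
width: 16.7
grip_force: 60.8
```

```bash
cat > dump.py <<'E'
import cv2
from bench import eyes
g=cv2.cvtColor(eyes.camera("scene")["image"],cv2.COLOR_RGB2GRAY)
for y in range(142,168): print(y,"".join("%3x"%v for v in g[y,256:284]))
E
python3 go.py; python3 dump.py
```

```text
t 13.93 pos [ 491.3 -229.1  117.8] F [ 0.2  0.3 -0.9] w 16.7 grip 60.8 yaw 93.39 zax [-0.001  0.    -1.   ]
142   4  9  0  2  3  2  6  5  0  a  5  a 11  d 15 12 10  5  8  d 22 40 4c 4d 4c 4c 43 45
143   5  6  7  8  7  4  a  b  3  5  6 2a 4e 70 88 83 7a 51 26 1a 1c 34 46 46 49 4a 46 44
144   0  2  0  9  e  b  4  8  1  7 14 49 6c 69 67 69 79 88 8a 7b 51 2d 39 40 40 3e 3d 45
145   0  7  7  2  5  4  8  4  3  5 30 49 3f 3c 37 3c 4b 5d 69 79 87 8b 7d 5a 2a 16 23 3f
146   6  9  1  8  7  6  8  4  2 29 45 3d 33 1e  9  3 12 1d 35 4a 5e 6b 79 88 8c 7c 63 54
147   f  7  4  9  6  d  7  4  1 1e 36 37 2c  d  b  7  9  b  e  e 19 35 4b 5b 6a 79 89 8a
148   8  6  d  7  4  b  8  8  8  e 29 3a 30  9  7  6  7  c 10  4  9  3 12 17 35 4c 5f 6a
149   5  7  5  7  6  6  c  c  d 15 2b 39 31 10  6  2  4  3  b  9  3  a  5 27 44 44 45 41
150   6  9  b  c  7  5  4  f  5 11 28 3b 32 13  5  6  4  3  a  4  9  5 20 41 4e 51 51 50
151   a  a  0  6  8  e 20 26  4  e 2d 39 31 17  2  3  8  8  9  1  6 19 3e 51 53 50 4e 51
152   c  4  9  b  d 23 3d 2f  b  4 24 3e 36 23  a  6  6  2  4  3 13 35 4f 51 50 4f 50 51
153  13  7  5
[... 621 characters left out ...]
3a 33 24 24 34 42 35  c  7  6  3  8 2b 48 45 26 1e 2e 41 4f 51 53 7b aa aa ab
161  3f 3d 3a 36 35 2c 2e 41 3b 1c  4  8 1b 38 48 4a 45 3d 1f 31 4c 54 7a a9 a8 aa aa ab
162  3f 3c 37 37 35 34 31 3c 46 3e 2e 3c 4f 49 40 40 45 3e 36 6f aa aa aa a7 a9 a8 aa a9
163  41 3d 39 39 36 33 23 2e 37 3d 44 48 49 48 48 46 42 40 75 aa a7 a9 aa aa ab ac a8 a9
164  45 3f 3d 3d 3e 49 4e 43 29 29 35 3d 41 3a 34 34 2d 57 92 a9 a8 a8 a8 aa aa a8 aa a9
165  8f 41 3f 44 47 4e 4d 54 54 4f 3f 2b 2b 33 50 63 80 a8 aa ab a9 a9 ac a8 aa a8 aa aa
166  a7 a6 a9 a6 90 52 79 a6 a9 a6 a8 9b 91 a9 a8 a8 a8 a9 aa aa ab a9 aa aa a9 ab a9 a9
167  a8 a6 a7 a6 a8 a7 a9 a9 a6 a7 a8 a6 a7 a7 a8 a9 a9 aa a9 aa a8 aa a8 a9 aa a8 a8 aa
```

The leg (col ~267.7, tip row ~156) will land at about (268.3,159) in the hole, whose centre is about (267.5,159.5). I lower gently.

Call:
jog_arm([
  [[0,0,0.06,0,0,0],[0,0,0.06,0,0,0],[0,0,0.06,0,0,0],[0,0,0.06,0,0,0],[0,0,0.06,0,0,0],[0,0,0.06,0,0,0],[0,0,0.06,0,0,0],[0,0,0.06,0,0,0],[0,0,0,0,0,0],[0,0,0,0,0,0]],
])

```text
time_s: 14.82
ee_pos: [491.5, -229.2, 106.1]
orientation: [0.093, -3.14, -0.0]
contact_force: [0.4, -0.9, -0.8]
width: 16.8
grip_force: 60.8
```

```bash
python3 go.py; python3 dump.py
```

```text
t 14.82 pos [ 491.5 -229.2  106.1] F [ 0.4 -0.9 -0.8] w 16.8 grip 60.8 yaw 93.39 zax [-0.  0. -1.]
142   3  6  a  1  a  7  2  1  6  9  2  3  1  2  1  2  5  3  8  d 23 3e 4b 4a 4f 4b 43 45
143   a  0  4  8  6  e  9  6  a  8  7  8  6  1  2  b  9  4  e 12 14 36 48 45 48 4a 45 44
144   1  6  a  9  6  7  6  8  4  4  9  1  6  6  9  7  4  9  c  d  0 1f 3a 41 42 3e 3e 46
145   2  a  9  6  8  2  9  2  4  6  3  c  3  9  2  3  a  7  8  b  c  6  b 10 12 12 21 3f
146   9  6  3  5  2  6  8  0  7  5  c  a 18 21 22 21 23 1a  d  d  8  6  a  5  4 17 3d 50
147   a  c  2  2  3  d  1  6  2  2  3 4e 7e 7a 78 80 8f 83 5a 31 1a  a  3  3  d 35 50 51
148   c  8  8  9 10  7  6  e  7  1 25 4a 5d 59 57 5b 65 75 87 8f 82 53 22 19 31 4e 50 53
149   a  6  6  f  8  5  6  a  4 11 30 45 36 32 28 29 32 46 57 61 69 87 8e 89 6d 56 50 52
150   c  a  a  e  1  6  5  b  3 16 30 3d 30 16  8  8  2  8 1a 33 47 58 66 75 87 8f 87 6b
151   7  4  9  5  6  c 20 28  3  c 2b 38 2e 13  6  6  a  1  4  4  c 23 3d 49 5c 68 79 88
152   e  b  2  e  5 24 3d 2c 11 10 29 38 30 16  b  5  8  b  2  7  a 34 4e 4e 44 3f 4a 5b
153  11  4  c  a 18 35
[... 612 characters left out ...]
37 31 22 21 37 41 35  b  1 1a 36 30 29 4a 45 26 1f 2a 42 4f 4f 52 7b ac aa ab
161  3f 3b 3b 3a 33 2a 2e 3e 36 1c  a  0 19 37 4c 4a 43 3b 1e 32 48 52 79 a8 a8 ab ac ab
162  3e 3f 37 38 37 34 31 3a 46 40 2c 3c 4f 4a 3f 41 42 3d 35 6d ab aa a8 a7 a8 a8 aa a8
163  3c 3c 38 3b 33 32 21 2e 38 3e 46 46 4a 46 46 47 44 41 76 a9 a7 a8 aa a9 a9 aa a9 a8
164  43 3f 3a 3b 43 4a 4f 47 29 29 34 3c 42 3a 37 34 2e 57 92 a9 a8 a8 a9 a9 ab a8 aa a9
165  8e 42 41 44 48 4e 4f 51 50 4f 3d 30 28 32 53 64 7e a7 a8 a9 a9 a9 a8 aa a9 aa ac aa
166  a8 a6 a7 a6 91 52 79 a8 a8 a7 a8 9d 91 a9 a7 a8 ab aa a8 aa a9 a9 aa aa a9 aa aa a8
167  a5 a6 a6 a8 aa a8 a8 a8 a6 a7 a6 a7 a8 a7 a7 a8 a9 a9 a8 a7 aa aa a9 a8 aa a9 a8 aa
```

The leg is seen inside the hole at rows 157–160, cols 267–269, with no force. I lower the rest of the way.

Call:
jog_arm([
  [[0,0,0.1,0,0,0],[0,0,0.12,0,0,0],[0,0,0.12,0,0,0],[0,0,0.12,0,0,0],[0,0,0.12,0,0,0],[0,0,0.12,0,0,0],[0,0,0.12,0,0,0],[0,0,0.1,0,0,0],[0,0,0.1,0,0,0],[0,0,0,0,0,0]],
])

```text
time_s: 15.7
ee_pos: [491.2, -229.1, 80.0]
orientation: [0.093, -3.139, -0.001]
contact_force: [0.6, -0.3, -0.9]
width: 16.8
grip_force: 60.8
```

```bash
python3 go.py; python3 dump.py
```

```text
t 15.7 pos [ 491.2 -229.1   80. ] F [ 0.6 -0.3 -0.9] w 16.8 grip 60.8 yaw 93.39 zax [-0.001  0.001 -1.   ]
142   8  c  9  6  8  a  1  5  7  2  5  4  b  e  8  9  a  1  a  7 24 3f 4b 4d 4f 4c 44 48
143   a  7  9  9  9  4  2  0  7  e  1  9  d  6  6  5  7  8  b 13 18 35 47 48 49 4a 43 44
144   6  3  4  4  5  9  3  8  6  4  3  6  9  6  a  6  6  7  f  7  6 24 3e 41 42 40 3c 45
145   7  a  9  7  4  b  7  1  6  3  9  6  a  5  6  6  5  5  8  8  9  3  d  b  b  f 21 40
146   a  1  a  4  8  2  1  4  1  0  a  6  1  4  7  5  8  3  7  c  a  3  7  0  2 1f 3d 51
147   b  8  2  5  6  6  5  1  6  a  5  9  8  6  4  2  1  a 10  3  9  6  2  8  e 36 4f 50
148   b  1  6  a  3  7  3  b  b  5  6  3  0  b  5  1  4  7  c  2  b  6  5  b 31 50 51 51
149   7  6  a  8  8  6  0  8  5  1  4  6  4  4  4  5  a  9  a  3  1  3  a 28 49 51 50 50
150   8  9  7  7  a  5  7  9  7  7  0  1  7  6  5  7  7  2  5  8  4  2 1d 40 51 52 52 54
151   8  8  3  3  b  a 21 2a  b  1  a  e  9  7  b  8  6  b  9  4  a 1c 3c 50 50 52 51 53
152   f  b  8  8  8 28 3c 30  c  8  2  7  3  8  7  6  9  1  8  7  f 34 52 51 50 50 51 51
153  13  6  a 
[... 620 characters left out ...]
3a 33 25 22 35 42 37 10 24 3a 34 21 2a 4c 44 24 1e 2a 44 52 53 50 50 51 52 62
161  3d 3e 3d 35 30 2b 2e 41 39 18 23 39 39 3d 4a 4d 42 3b 1d 32 4c 54 79 ac a8 ab a1 7e
162  3e 3e 3b 3a 37 35 30 3b 45 3f 36 39 3b 3c 42 42 43 40 34 70 ac aa aa a8 a9 a9 a9 a9
163  3c 3d 39 38 37 33 22 2d 39 41 47 48 48 46 47 49 43 41 77 a9 aa a8 ab a8 ab ac ab ab
164  45 3d 3d 3c 40 49 4e 46 2a 2c 34 3d 40 3a 35 2f 2b 59 93 a9 ab aa aa aa ab ac aa ab
165  8f 44 41 44 48 50 51 53 54 4e 41 2f 27 22 45 62 80 aa aa aa ab a8 a8 aa aa ab ab aa
166  a7 a8 a7 a8 91 54 7b a8 a9 a9 aa 8e 37 46 7b a9 a8 a9 a9 a9 ab ab ab aa aa aa aa aa
167  a7 a8 a7 a9 a8 a9 a9 aa a6 a8 a7 8e 45 47 7b a9 a9 a9 aa ab ab aa a9 aa aa ab a9 ac
```

The leg passes right through, emerging below the ring at rows 165–167. I draw along tool +x, which is the cabinet's -x; the first 14 mm is safely short of any stop.

Call:
jog_arm([
  [[0.03,0,0,0,0,0],[0.05,0,0,0,0,0],[0.06,0,0,0,0,0],[0.06,0,0,0,0,0],[0.06,0,0,0,0,0],[0.06,0,0,0,0,0],[0.06,0,0,0,0,0],[0.06,0,0,0,0,0],[0.06,0,0,0,0,0],[0.06,0,0,0,0,0]],
])

```text
time_s: 16.58
ee_pos: [479.0, -230.1, 81.0]
orientation: [-0.093, 3.137, -0.0]
contact_force: [4.7, 0.2, -3.3]
width: 17.1
grip_force: 60.7
```

```bash
python3 go.py
```

```text
t 16.58 pos [ 479.  -230.1   81. ] F [ 4.7  0.2 -3.3] w 17.1 grip 60.7 yaw 93.41 zax [ 0.003  0.    -1.   ]
```

The bolt is sliding at about 4.7 N. Small steps from here.

Call:
jog_arm([
  [[0.012,0,0,0,0,0],[0.012,0,0,0,0,0],[0.012,0,0,0,0,0],[0.012,0,0,0,0,0],[0.012,0,0,0,0,0],[0.012,0,0,0,0,0],[0.012,0,0,0,0,0],[0.012,0,0,0,0,0],[0.012,0,0,0,0,0],[0.012,0,0,0,0,0]],
])

```text
time_s: 17.42
ee_pos: [474.7, -230.3, 80.8]
orientation: [-0.093, 3.14, 0.0]
contact_force: [3.7, 0.7, -1.6]
width: 16.7
grip_force: 60.7
```

Call:
jog_arm([
  [[0.012,0,0,0,0,0],[0.012,0,0,0,0,0],[0.012,0,0,0,0,0],[0.012,0,0,0,0,0],[0.012,0,0,0,0,0],[0.012,0,0,0,0,0],[0.012,0,0,0,0,0],[0.012,0,0,0,0,0],[0.012,0,0,0,0,0],[0.012,0,0,0,0,0]],
])

```text
time_s: 18.25
ee_pos: [471.5, -230.5, 80.7]
orientation: [0.093, -3.14, -0.0]
contact_force: [2.2, -0.3, -0.8]
width: 16.5
grip_force: 60.8
```

```bash
python3 go.py; python3 dump.py
```

```text
t 18.25 pos [ 471.5 -230.5   80.7] F [ 2.2 -0.3 -0.8] w 16.5 grip 60.8 yaw 93.39 zax [-0.  0. -1.]
142   c  9  2  4  7  9  1  c  2  a  5  7  8  c  8  5  5  5  7 11 24 3f 4c 4c 4f 4a 45 47
143   0  4  c  7  5  7  5  9  5  4  6  5  b  5  4  6  2  a  c 11 15 33 46 48 4a 4b 48 43
144   5  2  9  6  6  4  3  4  4  9  5  6  9  a  4  8  0  1  e  c  e 24 3b 43 40 40 3f 45
145   8  2  0  5  8  c  7  4  5  4  7  5  6  a  b  6  4  8  9  8  9  7  4  b  c  3 20 3e
146   a  6  8  0  7  0  5  a  4  5  1  b  6  4  a  6  0  b  b  a  3  6  7  7  7 17 3e 51
147   9  7  d  6  7  6  4  1  5  5  5  6  4  7  6  7  5  b  9  5  7  6  f  8  d 38 50 50
148   4  3  6  8  9  f  f  a  8  0  d  5  e  8  b  6  4  2  a  2  4  4  8  1 30 50 51 4f
149   d  8  8  8  8  9  9  5  b  3  7  9  4  7  1  0  8  7  6  8  7  0  4 29 48 51 51 52
150  1f 19 11  9  8  5  c  9  8  7  a  6  6  7  b  8  8  3  0  4  5  d 22 3c 51 51 51 50
151  22 19  b  3  8  f 23 2b  7  b  a  5  3  5  6  6  6  2  1  b  5 1c 3d 53 52 51 52 51
152  1e 1c  f  7  a 25 3d 32  c  6  2  8  4  7  a  3  2  5  7  0  d 35 4f 52 52 52 51 52
153  23 2a 30 1a 17 35
[... 612 characters left out ...]
37 33 25 1c 26 30 2f 31 32 27 2b  f 2b 49 50 4d 46 38 39 3f 3f 43 6b 7e 53 4f
161  3d 3e 38 38 34 2d 27 1a  9 2a 43 3b 29 37 4a 51 4d 47 3d 37 2f 1e 41 81 a9 ab a0 8b
162  3f 3d 39 36 38 34 25  5  7 23 3d 43 47 4f 50 51 50 4d 39 35 26 24 21 6d a9 a9 aa a9
163  3e 3e 39 39 34 36 1f 23 29 39 3f 41 43 44 4b 4f 79 90 37 38 44 38 57 94 ac ab a9 a9
164  44 3d 3b 3b 42 4a 4e 4e 4f 4a 35 3a 42 48 50 64 6c 55 46 46 43 4b 81 aa aa a9 aa ab
165  90 44 44 44 47 4f 51 54 55 55 4b 37 31 36 3d 44 45 40 39 37 38 73 aa aa aa aa ab ad
166  a6 a7 a6 a7 93 52 79 a9 a9 a7 a9 9c 72 42 40 2d 30 29 25 26 4a 88 ab aa aa aa aa a8
167  a9 a7 a7 a7 a9 a9 a8 aa a8 a8 a7 a7 a8 aa a0 7c 70 85 76 3d 52 87 a9 aa aa ac ab aa
```

Call:
jog_arm([
  [[0.01,0,0,0,0,0],[0.01,0,0,0,0,0],[0.01,0,0,0,0,0],[0.01,0,0,0,0,0],[0.01,0,0,0,0,0],[0.01,0,0,0,0,0],[0.01,0,0,0,0,0],[0.01,0,0,0,0,0],[0,0,0,0,0,0],[0,0,0,0,0,0]],
])

```text
time_s: 19.13
ee_pos: [469.6, -230.6, 80.7]
orientation: [0.093, -3.14, -0.0]
contact_force: [3.1, 0.6, -1.8]
width: 16.9
grip_force: 60.8
```

```bash
python3 go.py; python3 - <<'E'
from h import *
from bench import eyes
g=eyes.camera("scene")["image"]; cv2.imwrite("pics/s9.png",g[:,:,::-1])
a=cv2.imread("pics/scene0.png").astype(int);d=np.abs(g[:,:,::-1].astype(int)-a).sum(2)>60
t=np.radians(3.3);c=np.array([669+126*np.cos(t)-110*np.sin(t),-218+126*np.sin(t)+110*np.cos(t),0]) # cabinet origin
f=lambda y,z:c+[-55*np.cos(t)-y*np.sin(t),-55*np.sin(t)+y*np.cos(t),z]
q=proj("scene",[f(80,30),f(-80,30),f(-80,130),f(80,130)]);print(q.round(0))
m=np.zeros(d.shape,np.uint8);cv2.fillConvexPoly(m,q.astype(np.int32),1);print("changed frac",d[m>0].mean())
for z in(30,60,90,120,140): 
  p=proj("scene",[f(0,z)])[0].astype(int); print(z,p,a[p[1],p[0]],g[p[1],p[0],::-1])
E
```

```text
t 19.13 pos [ 469.6 -230.6   80.7] F [ 3.1  0.6 -1.8] w 16.9 grip 60.8 yaw 93.39 zax [-0.  0. -1.]
[[206. 225.]
 [239. 180.]
 [236. 152.]
 [200. 198.]]
changed frac 0.07831821929101401
30 [223 201] [53 55 54] [57 58 56]
60 [222 193] [64 65 69] [59 59 58]
90 [221 185] [64 66 67] [57 60 58]
120 [219 176] [102 103 103] [108 109 110]
140 [218 170] [119 124 119] [126 130 128]
```

Call:
jog_arm([
  [[0.01,0,0,0,0,0],[0.01,0,0,0,0,0],[0.01,0,0,0,0,0],[0.01,0,0,0,0,0],[0.01,0,0,0,0,0],[0.01,0,0,0,0,0],[0.01,0,0,0,0,0],[0.01,0,0,0,0,0],[0.01,0,0,0,0,0],[0.01,0,0,0,0,0]],
])

```text
time_s: 20.02
ee_pos: [467.1, -230.7, 80.7]
orientation: [0.093, -3.14, -0.0]
contact_force: [2.3, 0.6, -1.5]
width: 16.6
grip_force: 60.8
```

Call:
jog_arm([
  [[0.01,0,0,0,0,0],[0.01,0,0,0,0,0],[0.01,0,0,0,0,0],[0.01,0,0,0,0,0],[0.01,0,0,0,0,0],[0.01,0,0,0,0,0],[0.01,0,0,0,0,0],[0.01,0,0,0,0,0],[0.01,0,0,0,0,0],[0.01,0,0,0,0,0]],
])

```text
time_s: 20.85
ee_pos: [464.6, -230.9, 80.7]
orientation: [0.093, -3.14, -0.0]
contact_force: [2.4, 0.3, -1.7]
width: 16.8
grip_force: 60.8
```

Call:
jog_arm([
  [[0.01,0,0,0,0,0],[0.01,0,0,0,0,0],[0.01,0,0,0,0,0],[0.01,0,0,0,0,0],[0.01,0,0,0,0,0],[0.01,0,0,0,0,0],[0.01,0,0,0,0,0],[0.01,0,0,0,0,0],[0.01,0,0,0,0,0],[0.01,0,0,0,0,0]],
])

```text
time_s: 21.68
ee_pos: [464.1, -231.0, 81.0]
orientation: [-0.094, 3.136, 0.0]
contact_force: [9.0, 0.0, -3.2]
width: 16.7
grip_force: 60.6
```

The stop is reached at 9 N, and stiffness is about 3.5 N/mm. I add about 0.6 mm and hold.

Call:
jog_arm([
  [[0.008,0,0,0,0,0],[0.008,0,0,0,0,0],[0.008,0,0,0,0,0],[0,0,0,0,0,0],[0,0,0,0,0,0],[0,0,0,0,0,0],[0,0,0,0,0,0],[0,0,0,0,0,0],[0,0,0,0,0,0],[0,0,0,0,0,0]],
])

```text
time_s: 22.52
ee_pos: [464.1, -231.0, 81.0]
orientation: [-0.094, 3.135, -0.0]
contact_force: [9.4, 1.0, -3.6]
width: 16.9
grip_force: 60.5
```

```bash
python3 go.py; python3 - <<'E'
from h import *
from bench import eyes
g=eyes.camera("scene")["image"][:,:,::-1]; cv2.imwrite("pics/s10.png",g)
a=cv2.imread("pics/scene0.png")
t=np.radians(3.3);c=np.array([669+126*np.cos(t)-110*np.sin(t),-218+126*np.sin(t)+110*np.cos(t),0])
f=lambda y,z:c+[-55*np.cos(t)-y*np.sin(t),-55*np.sin(t)+y*np.cos(t),z]
for y in(60,0,-50):
  ps=[proj("scene",[f(y,z)])[0] for z in range(10,160,6)]
  for im in(a,g,cv2.imread("pics/s9.png")): G=cv2.cvtColor(np.ascontiguousarray(im),6);print(y,[int(G[int(round(p[1])),int(round(p[0]))]) for p in ps])
E
```

```text
t 22.52 pos [ 464.1 -231.    81. ] F [ 9.4  1.  -3.6] w 16.9 grip 60.5 yaw 93.44 zax [ 0.005  0.    -1.   ]
60 [73, 77, 51, 48, 50, 56, 56, 57, 62, 70, 58, 70, 62, 61, 66, 62, 68, 55, 48, 54, 124, 123, 122, 124, 125]
60 [81, 81, 55, 52, 54, 58, 60, 62, 59, 60, 62, 61, 60, 60, 62, 60, 61, 62, 54, 59, 134, 133, 131, 132, 133]
60 [80, 82, 56, 54, 53, 60, 60, 60, 60, 57, 61, 61, 61, 60, 61, 62, 63, 61, 55, 59, 134, 134, 131, 133, 134]
0 [65, 63, 51, 47, 57, 37, 7, 14, 65, 62, 59, 69, 61, 68, 58, 61, 63, 50, 49, 103, 120, 123, 120, 122, 121]
0 [72, 67, 53, 54, 61, 59, 61, 62, 61, 59, 61, 61, 60, 61, 60, 62, 60, 53, 53, 110, 133, 131, 131, 131, 132]
0 [71, 68, 53, 53, 62, 61, 60, 61, 61, 60, 59, 60, 62, 60, 59, 63, 59, 54, 52, 109, 131, 133, 130, 132, 132]
-50 [73, 52, 47, 50, 53, 56, 56, 58, 66, 66, 66, 64, 62, 65, 62, 67, 62, 51, 48, 109, 122, 120, 123, 123, 123]
-50 [76, 57, 52, 54, 58, 61, 63, 62, 60, 58, 60, 60, 61, 61, 64, 62, 61, 56, 51, 116, 132, 129, 130, 134, 132]
-50 [78, 58, 53, 52, 54, 59, 61, 61, 59, 61, 60, 61, 62, 60, 62, 60, 62, 53, 52, 117, 131, 129, 131, 129, 132]
```

The shutter's ribs and dark grip slot are gone from its area, so it is fully up. I pull slightly firmer and hold a moment longer.

Call:
jog_arm([
  [[0.008,0,0,0,0,0],[0.008,0,0,0,0,0],[0.004,0,0,0,0,0],[0,0,0,0,0,0],[0,0,0,0,0,0],[0,0,0,0,0,0],[0,0,0,0,0,0],[0,0,0,0,0,0],[0,0,0,0,0,0],[0,0,0,0,0,0]],
])

```text
time_s: 23.4
ee_pos: [464.0, -231.1, 81.0]
orientation: [-0.094, 3.134, -0.0]
contact_force: [10.4, 2.4, -4.5]
width: 17.2
grip_force: 60.5
```

Call:
jog_arm([
  [[0,0,0,0,0,0],[0,0,0,0,0,0],[0,0,0,0,0,0],[0,0,0,0,0,0],[0,0,0,0,0,0],[0,0,0,0,0,0],[0,0,0,0,0,0],[0,0,0,0,0,0],[0,0,0,0,0,0],[0,0,0,0,0,0]],
])

```text
time_s: 24.23
ee_pos: [464.1, -231.1, 81.1]
orientation: [-0.094, 3.134, -0.0]
contact_force: [10.6, 1.5, -3.4]
width: 16.8
grip_force: 60.5
```

Call:
jog_arm([
  [[0,0,0,0,0,0],[0,0,0,0,0,0],[0,0,0,0,0,0],[0,0,0,0,0,0],[-0.06,0,0,0,0,0],[-0.08,0,0,0,0,0],[-0.08,0,0,0,0,0],[-0.08,0,0,0,0,0],[-0.06,0,0,0,0,0],[0,0,0,0,0,0]],
])

```text
time_s: 25.07
ee_pos: [469.6, -230.7, 80.5]
orientation: [0.092, -3.139, 0.0]
contact_force: [-0.7, -0.1, -0.3]
width: 16.9
grip_force: 60.8
```

```bash
python3 go.py; python3 dump.py | cut -c1-200
```

```text
t 25.07 pos [ 469.6 -230.7   80.5] F [-0.7 -0.1 -0.3] w 16.9 grip 60.8 yaw 93.37 zax [-0.001 -0.    -1.   ]
142   4  5  8  5  3  9  b  3  5  6  1  0  7  7  4  4  3  8  b  b 24 3e 4b 4b 51 4d 44 47
143   b  8  1  a  8  4  2  7  6  4  7  a  8  3  9  3  0  5  f  e 17 32 48 48 49 48 47 42
144   8  7  2  4  9  9  3  6  1  0  b  5  3  1  9  7  6  5  7  c  5 21 3e 41 40 3d 3a 48
145   7  1  a  d  c  6  5  4  8  4  7  0  9  4  3  9  4  f  d  a  a  1  8  d 11  9 1f 40
146   6  a  b  8  7  8  1  5  8  5  6  c  3  5  8  6  2  4  e  a  4  9  5  7  8 1e 3e 4f
147   9  b  4  9  9  8  c  a  4  6  8  a  7  1  4  1  7  b  e  b  6  b  4  5 13 33 51 51
148   9  2  9  a  7  9  9  5  2  4  5  7  4  9  1  1  5  5  a  7  7  9  2  6 30 50 4e 50
149   7  d  a  a  c  7  2  7  3  a  5  4  3  a  0  7  4  4  1  4  5  4  7 27 48 52 51 52
150   8  3 11 10  a  9  b  7  5  1  9  7  3  5  5  4  7  5  5  e  7  6 22 41 52 4f 52 52
151   f 1c 22 1d 19  b 20 26  a  4  7  6  1  3  1  5  d  8  b  6  5 1b 3d 4f 50 51 52 51
152   d 1b 22 1f 17 27 3d 31  b  9  4  6  c  b  5  7  7  5  6  8 10 35 4f 53 51 51 52 51
153   8 14 1f
[... 621 characters left out ...]
37 32 24 1f 24 2f 39 52 5a 53 3d 3c 32 37 29 2e 3e 43 38 30 2d 3a 46 53 52 50
161  3f 39 3a 37 33 2e 2b 12  b 12 20 2a 34 3d 39 38 49 4d 47 3d 39 3f 42 3d 42 74 a0 8c
162  3e 3f 3a 37 32 34 26  9  5  b 1b 29 34 3c 2f 3a 50 50 44 38 42 79 95 4c 23 45 84 aa
163  3e 3f 3b 38 38 34 1e 21 2c 40 52 48 37 3e 43 48 79 9f 75 35 43 7a 91 36 1d 2f 76 a9
164  44 3e 3b 3d 3f 4a 4f 51 4e 51 4f 4f 49 3b 42 65 8a 86 77 39 43 5e 61 41 37 53 93 a9
165  8f 42 3f 45 48 51 51 53 53 54 54 78 99 5b 40 44 46 4d 53 40 44 46 48 3f 48 7f ab ad
166  a7 a8 a8 a7 91 52 78 aa a9 a7 a7 a7 a8 90 3f 32 36 3d 47 43 3d 39 35 39 75 ab aa a9
167  a7 a6 a8 a7 a9 a8 a8 a8 a9 a8 a8 a8 a9 a9 9e 74 3d 2c 33 2a 23 30 50 83 ab ab ab aa
```

The leg is free in the hole, with force about 0. I lift straight out.

Call:
jog_arm([
  [[0,0,-0.1,0,0,0],[0,0,-0.15,0,0,0],[0,0,-0.2,0,0,0],[0,0,-0.25,0,0,0],[0,0,-0.3,0,0,0],[0,0,-0.3,0,0,0],[0,0,-0.3,0,0,0],[0,0,-0.3,0,0,0],[0,0,-0.3,0,0,0],[0,0,-0.2,0,0,0]],
])

```text
time_s: 25.95
ee_pos: [470.5, -230.9, 142.2]
orientation: [-0.093, 3.139, -0.001]
contact_force: [0.1, 0.1, -1.0]
width: 16.8
grip_force: 60.8
```

```bash
python3 go.py 429.4 -340.1 139 98.4
```

```text
t 25.95 pos [ 470.5 -230.9  142.2] F [ 0.1  0.1 -1. ] w 16.8 grip 60.8 yaw 93.39 zax [ 0.001 -0.001 -1.   ]
turn tool [-0.06  0.07 -5.01] shift units after turn [ 2.26 -4.08  0.13] now [ 1.9  -4.26  0.13]
```

Call:
jog_arm([
  [[0,0,0,0,0,-2.5],[0,0,0,0,0,-2.5],[0.3,-0.5,0,0,0,0],[0.4,-0.7,0,0,0,0],[0.4,-0.8,0,0,0,0],[0.4,-0.8,0,0,0,0],[0.4,-0.7,0,0,0,0],[0.26,-0.4,0.1,0,0,0],[0.1,-0.18,0,0,0,0],[0,0,0,0,0,0]],
])

```text
time_s: 26.78
ee_pos: [428.5, -340.2, 137.9]
orientation: [0.227, -3.133, -0.001]
contact_force: [1.3, -0.2, -1.7]
width: 16.7
grip_force: 60.8
```

Call:
jog_arm([
  [[0,0,0.3,0,0,0],[0,0,0.4,0,0,0],[0,0,0.4,0,0,0],[0,0,0.4,0,0,0],[0,0,0.4,0,0,0],[0,0,0.4,0,0,0],[0,0,0.3,0,0,0],[0,0,0.2,0,0,0],[0,0,0,0,0,0],[0,0,0,0,0,0]],
])

```text
time_s: 27.62
ee_pos: [428.9, -339.6, 68.0]
orientation: [0.23, -3.133, -0.001]
contact_force: [0.5, 0.1, -2.0]
width: 16.6
grip_force: 60.8
```

```bash
python3 go.py 429.4 -340.1 12.2 98.4; python3 - <<'E'
from h import *
from bench import eyes
g=cv2.cvtColor(np.ascontiguousarray(eyes.camera("scene")["image"]),cv2.COLOR_RGB2GRAY);a=cv2.imread("pics/scene0.png",0)
s=telemetry=None
from bench import telemetry
p=np.array(telemetry.read_state()["ee_pos"])-[429.4,-340.1,12.2]
for hx,z in((186,61),(182,14.5),(100,60)):
  X=np.array([425+hx*np.cos(.145),-340.5+hx*np.sin(.145),z]);print("rest px",proj("scene",X)[0].round(1),"expected now",proj("scene",X+p)[0].round(1))
x=int(300)
for y in range(140,172): print(y,"".join("%3x"%v for v in g[y,298:334]))
E
```

```text
t 27.62 pos [ 428.9 -339.6   68. ] F [ 0.5  0.1 -2. ] w 16.6 grip 60.8 yaw 98.39 zax [-0.  0. -1.]
turn tool [ 0.02 -0.02 -0.01] shift units after turn [-0.02 -0.02  2.23] now [-0.02 -0.02  2.23]
rest px [307.  157.6] expected now [308.3 141.6]
rest px [307.5 170.3] expected now [308.7 155.3]
rest px [338.8 166.4] expected now [341.4 150.5]
140  a9 a8 a8 a8 a6 a8 a9 a8 a6 a6 a8 a8 a6 a7 a5 a6 a5 a6 a6 a9 a8 a9 a5 a8 a1 9a 95 a1 a9 aa 98 61 5c 59 76 9b
141  a7 a7 a8 a8 a8 a9 a8 a7 a8 a8 a6 a6 a8 a6 a8 a7 a7 a6 a7 a8 a9 a6 a9 a7 a0 97 9b a8 af af a9 87 5b 61 5d 57
142  a7 a7 a9 a7 a8 a8 a6 a6 a8 a7 a5 a7 a5 a8 a6 a5 a6 a9 a6 a9 a8 a8 a7 9b 84 96 9c a9 af b0 b1 a1 75 64 60 60
143  a9 a6 a6 a8 a6 a8 a5 a8 a8 a6 a5 a1 93 8a 8d 8b 95 9f a8 a8 a7 a6 a4 9f 95 96 98 a2 b0 b3 b1 ad a9 9d 80 6e
144  a5 a5 a6 a7 a6 a5 a7 aa a6 a6 99 7e 73 74 70 7c 92 94 8f 82 88 9e a7 95 7e 99 98 9f aa b1 b0 b3 b5 b7 b8 b6
145  a7 a7 a6 a6 a6 a6 a7 a6 a6 99 6d 4b 51 4e 48 49 55 63 6e 81 92 95 8e 7c 80 9b 93 8f 9e ae b2 b6 b8 ba be bd
146  a8 a7 a6 a6 a5 a7 a6 a6 a0 7e 49 3a 4f 76 86 88 7a 53 50 4a 57 63 70 81 93
[... 2158 characters left out ...]
9 3a 29 1f 17 3e 7c a7
166  a8 a6 a7 a7 a9 a8 a9 aa a9 aa a9 aa aa a9 a9 a6 a8 a7 aa a8 a9 a9 a9 a5 a8 a8 96 55 2d 34 2e 2a 19 51 91 a6
167  a7 a7 a8 a8 a9 aa a8 a6 aa a8 a9 a9 a9 a8 a7 a9 a7 a8 a7 aa aa a8 a7 a9 aa a7 93 4d 15 1a 1f 1a 1f 51 91 a7
168  a8 a9 a9 a9 a9 a7 a7 a6 a8 ab aa ab a8 a8 a8 a8 a9 a8 a7 a8 a7 a7 a8 a7 97 6c 5d 33 16 13 19 14 14 6a a6 a7
169  a8 a9 a9 aa a7 a8 a9 a9 ab a9 a9 a9 a7 a6 a8 a9 a9 a9 a8 a8 a8 a8 a8 91 43 34 2e 1e 1c 16 1a 18 26 71 a8 a8
170  a9 a7 a9 ab a8 aa a7 a9 a9 aa aa a6 a9 aa a9 aa ac aa a8 a6 aa a8 9c 70 38 35 2f 1d 1c 19 19 16 17 56 92 a8
171  aa a8 a9 a9 a8 a8 a7 a9 aa aa a9 a8 a9 a9 aa a9 a9 ac a8 a7 a7 a9 8f 3c 34 32 28 19 1c 19 1a 16 17 25 33 3e
```

The bend (308.5,144.5) and tip (308.3,156) are within 0.6 px of their expected places, so nothing slipped. I lower into the forks.

Call:
jog_arm([
  [[0,0,0.2,0,0,0],[0,0,0.3,0,0,0],[0,0,0.3,0,0,0],[0,0,0.3,0,0,0],[0,0,0.3,0,0,0],[0,0,0.25,0,0,0],[0,0,0.2,0,0,0],[0,0,0.2,0,0,0],[0,0,0.1,0,0,0],[0,0,0.04,0,0,0]],
])

```text
time_s: 28.5
ee_pos: [428.8, -339.4, 12.8]
orientation: [0.23, -3.133, -0.001]
contact_force: [0.1, -0.2, -2.1]
width: 16.8
grip_force: 60.8
```

Call:
jog_arm([
  [[0,0,0,0,0,0],[0,0,0,0,0,0],[0,0,0,0,0,0],[0,0,0,0,0,0],[0,0,0,0,0,0],[0,0,0,0,0,0],[0,0,0,0,0,0],[0,0,0,0,0,0],[0,0,0,0,0,0],[0,0,0,0,0,0]],
])

```text
time_s: 29.33
ee_pos: [429.0, -339.7, 13.5]
orientation: [-0.23, 3.133, -0.0]
contact_force: [0.5, -0.8, -1.8]
width: 16.7
grip_force: 60.8
```

```bash
python3 go.py 429.4 -340.1 12.2 98.4
```

```text
t 29.33 pos [ 429.  -339.7   13.5] F [ 0.5 -0.8 -1.8] w 16.7 grip 60.8 yaw 98.39 zax [ 0. -0. -1.]
turn tool [-0.    0.   -0.01] shift units after turn [-0.01 -0.02  0.05] now [-0.01 -0.02  0.05]
```

1 mm more to seat it, then open and rise.

Call:
jog_arm([
  [[0,-0.01,0.02,0,0,0],[0,-0.01,0.02,0,0,0],[0,0,0.01,0,0,0],[0,0,0,0,0,0],[0,0,0,0,0,0],[0,0,0,0,0,0],[0,0,0,0,0,0],[0,0,0,0,0,0],[0,0,0,0,0,0],[0,0,0,0,0,0]],
])

```text
time_s: 30.17
ee_pos: [429.1, -340.3, 12.3]
orientation: [-0.23, 3.133, -0.0]
contact_force: [-0.0, 1.0, -0.9]
width: 16.8
grip_force: 60.9
```

Call:
jog_arm([
  [[0,0,0,0,0,0],[0,0,0,0,0,0],[0,0,0,0,0,0],[0,0,0,0,0,0],[0,0,0,0,0,0],[0,0,0,0,0,0],[0,0,0,0,0,0],[0,0,0,0,0,0],[0,0,0,0,0,0],[0,0,0,0,0,0]],
], claw=70)

```text
time_s: 31.0
ee_pos: [429.1, -340.2, 12.2]
orientation: [0.23, -3.133, -0.0]
contact_force: [-0.1, -0.2, 0.1]
width: 69.6
grip_force: 0.0
```

Call:
jog_arm([
  [[0,0,-0.2,0,0,0],[0,0,-0.4,0,0,0],[0,0,-0.6,0,0,0],[0,0,-0.8,0,0,0],[0,0,-0.8,0,0,0],[0,0,-0.8,0,0,0],[0,0,-0.8,0,0,0],[0,0,-0.8,0,0,0],[0,0,-0.5,0,0,0],[0,0,0,0,0,0]],
])

```text
time_s: 31.83
ee_pos: [431.0, -342.1, 160.0]
orientation: [-0.229, 3.128, -0.01]
contact_force: [0.6, -0.3, 0.9]
width: 69.9
grip_force: 0.0
```

```bash
python3 go.py; python3 - <<'E'
from h import *
from bench import eyes
g=eyes.camera("scene")["image"][:,:,::-1].astype(int);a=cv2.imread("pics/scene0.png").astype(int)
d=np.abs(g-a).max(2)>60
n,l,st,c=cv2.connectedComponentsWithStats(d.astype(np.uint8))
for i in range(1,n):
    if st[i,4]>6: print(st[i],c[i].round(0))
G=cv2.cvtColor(g.astype(np.uint8),6);A=cv2.cvtColor(a.astype(np.uint8),6)
print("hook match shift",cv2.phaseCorrelate(A[150:185,302:345].astype(float),G[150:185,302:345].astype(float)))
T=A[150:180,304:322]; r=cv2.matchTemplate(G[140:190,295:335],T,cv2.TM_CCOEFF_NORMED); print(cv2.minMaxLoc(r),"expect (9,10)")
E
```

```text
t 31.83 pos [ 431.  -342.1  160. ] F [ 0.6 -0.3  0.9] w 69.9 grip 0.0 yaw 98.39 zax [ 0.006 -0.006 -1.   ]
[403   1   2   7   7] [403.   4.]
[422   0  34  23 431] [436.   9.]
[482   0  10  11  18] [487.   4.]
[489   0  19  11  69] [499.   4.]
[510   0  15  11  47] [516.   4.]
[526   0   5   4   7] [528.   1.]
[532   0  24  17 112] [544.   6.]
[553   0   7   3  11] [556.   1.]
[408   5   5   6  16] [411.   8.]
[525   7   9   9  23] [529.  11.]
[497   9  30  25 109] [512.  21.]
[507  10   4   3   8] [508.  11.]
[510  11   4   6   7] [512.  13.]
[516  10   8   5  13] [520.  12.]
[537  11   5   7  12] [539.  14.]
[411  12   4   7  10] [412.  15.]
[548  13  12  15  50] [554.  20.]
[515  15   5   3   7] [517.  16.]
[519  15   8  10  27] [524.  19.]
[528  15   9   9  20] [533.  19.]
[543  18   8   4  15] [547.  19.]
[533  21  14  11  28] [540.  26.]
[508  24   4   4   7] [510.  26.]
[554  25   6  15  28] [557.  33.]
[432  27  11  17  61] [437.  35.]
[545  26   9  11  29] [548.  32.]
[513  28   5   6  10] [515.  31.]
[527  28   5   5  14] [529.  30.]
[528  34  10   9  24] [532.  38.]
[539  3
[... 652 characters left out ...]
9 282   8   7  18] [532. 285.]
[557 284   3   5   8] [558. 286.]
[539 287  12  25  54] [546. 300.]
[528 289  19  16  84] [537. 295.]
[523 291   9  11  24] [526. 296.]
[551 295   7   4  14] [554. 297.]
[ 425  297  102  123 4404] [467. 354.]
[538 297   5   8  17] [540. 300.]
[523 303   7   8  24] [526. 307.]
[525 304  14  15  58] [532. 311.]
[220 328   5   7  11] [222. 332.]
[233 329  12  22  38] [241. 340.]
[203 333   8  23  37] [205. 344.]
[527 371  33  39 116] [541. 391.]
[462 373  32  47 767] [477. 402.]
[466 415   3   4   8] [467. 416.]
hook match shift ((0.4926176351813609, -0.022148901997105952), 0.9860967050927171)
(-0.1831747144460678, 0.987443208694458, (5, 6), (9, 10)) expect (9,10)
```

The hook is back in place to within about half a pixel, the bolt is drawn, the shutter is up and the arm is clear. I hand in.

```bash
python3 -c "
from bench import robot
print(robot.sign_off())"
```

```text
the job is handed in; nothing more can be done
None
```

I handed the job in at about 32 s: the bolt was drawn to its stop with the hook and held at roughly 9–11 N, the camera showed the shutter up, and the hook is back in its rest within about half a pixel of where it started; no score came back.

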